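Lock the filter cartridge into the air-line housing

TASK

Take the filter cartridge out of its wooden holder and fit it in the round housing of the air line: find by feel where its two lugs drop into the slots, push it down against the spring, turn it a quarter turn clockwise (seen from above) to the stop, and let it spring up into its catch so that it stays locked when you let go. Do not force it: the forces between cartridge and housing, added up over all their contacts, must stay below 60 N, in pressing and at the stop alike. Leave the block plane and the two turned wooden sleeves where they are.

Things in the scene. Friction and masses are not known exactly. Their poses are not given: they have to be found in the camera images.
- cartridge_centre (a point): Filter cartridge, 91 mm tall, upright, 0.17 to 0.35 kg; this point is on its axis, 45.5 mm above its underside. From below: steel spigot 30 mm across (lowest 3 mm tapered), 0 to 21 mm; ribbed aluminium body 52 mm across, 21 to 61 mm; dark upright grip bar 48 mm long, 14 mm thick, 61 to 91 mm. x axis: along the bar (a half turn makes no difference); z up.
- cartridge_lugs (a point): Middle of the cartridge's two opposite lugs, on its axis 10.5 mm above its underside (35 mm below its centre). Steel, 44 mm over both ends, 10 mm wide, 5 mm high (8 to 13 mm above the underside), lying along the same x line as the grip bar above them.
- holder: Wooden holder fixed to the bench, 100 x 100 x 30 mm, with a 49 mm hole right through; origin at the centre of its underside. The cartridge starts in it: its body rests on the holder's top, its underside 9 mm above the bench, so it lifts straight out.
- housing: Filter housing fixed to the bench: dark foot plate 100 x 100 x 10 mm; upright aluminium tube 84 mm across outside, 58 mm inside, its rim 61.5 mm above the bench, open on top; two brass pipe stubs to +y and -y, 136 mm over both. Origin at the centre of the underside, z up.
- mouth (a point): On the housing's axis, centre of the flat top of the steel bayonet ring inside it, 60 mm above the bench; axes as the housing's. Bore 33 mm; two opposite slots 13 mm wide. The ring is clamped fast at an angle not given: the slots' line is within 0.35 rad either way of the housing's x axis, to be found by feel or sight. A lug enters within 0.07 rad of a slot's line.
- spring_space (a point): On the housing's axis, 15 mm below the ring's top. With lugs resting on the ring the spigot is 8 mm in the bore, off the spring. 11 mm lower the lugs are under the ring; 13 mm lower the body hits the ring, the hard end. Down there it turns only clockwise from above (yaw decreasing), 90 degrees to a hard stop; let up there, the spring lifts it 3 mm into its catch.
- plunger (a joint): Brass spring plunger in the housing's middle: 0 when free (top 10 mm below the ring's top), growing in m as the spigot presses it down. It takes 4 N to start and 1 N more per mm. About 0.009 when the lugs just pass under the ring, 0.011 at the hard end, 0.006 when the cartridge is locked in its catch.
- plane_mid (a point): Block plane, a bystander, 92 x 155 x 59 mm, loose on the bench; point 30 mm above its underside.
- sleeve_mid (a point): Turned wooden sleeve, a bystander, 42 mm in diameter, 70 mm tall, loose, standing; point half-way up.
- squat_sleeve_mid (a point): Short turned wooden sleeve, a bystander, 44 mm in diameter, 40 mm tall, loose, standing; point half-way up.
Mind the look-alikes: they are no part of the job. Leave any green look-alike of the housing alone.

How it is judged:
By the outcome, as a careful person would: the job done as asked, in the order asked, and still so for the second after the job is handed in, with the robot touching nothing.
It also fails if it takes over 67 s, if anything falls off the work surface, if the arm or the gripper's body presses on something with over 40 N, if the wrist force passes 120 N, or if a joint passes its speed limit or range.

ROBOT

A 7-joint arm with a two-finger parallel gripper is mounted at the origin on a cart in front of the work surface, level with it; the furniture and walls round the work are solid. World frame = base frame: x ahead of the robot, y to its left, z up, the work surface at z = 0. Lengths are in m, angles in rad, forces in N, time in s.
With the tool pointing down it reaches from about 0.425 to 0.875 m from the base axis. Payload 4.7 kg.
Tool frame: the origin (TCP) lies on the centre line of the jaws, within the pads' length; the fingertips stand 19 mm ahead of it and the grasp point (between the pads) is the TCP; x points along the fingers, z is the direction in which the jaws open and shut, and the axes are right-handed (so a half turn about x gives the same grasp; the last joint's range is limited). The gripper opens to 87 mm and grips with 3 to 60 N. Pads are 19 mm wide; open, the fingers measure 117 mm over their backs; the gripper's body (75 mm by 190 mm) begins 51 mm behind the grasp point.
Start: joints at [1.238, 0.321, -0.07, 1.45, 0.023, 1.371, -0.057], TCP at [0.221, -0.611, 0.203] pointing down, gripper open.
Joint ranges: [-2.86, 2.86], [-0.3, 2.09], [-1.38, 1.24], [0.06, 2.45], [-1.56, 4.7], [0.09, 2.05], [-2.69, 2.69]. Speed limits (rad/s): [2.57, 2.57, 3.14, 3.14, 3.14, 3.14, 3.14].

INTERFACE

Orientations are given as a rotation vector (axis times angle).
In Python, from bench import get_state, get_image, camera_info, close_job gives the robot as it stands.
- The arm moves only by the tool jog_arm, never from a script. Its argument "targets" is a list of rows, each a list of 7 numbers: the turn, a rotation vector about the tool's x, y, z in degrees, then the shift along the tool's x, y, z in cm, then the finger opening in cm, from 0 to 8.7. In form: [[wx, wy, wz, tx, ty, tz, jaw], ...]. A call has 1 to 10 rows; each row shifts and turns the commanded pose from where the row before left it, along the tool's axes as they then stand; what a row does not reach is not made up. A row lasts 1/8 s, in which the tool goes at most 62.5 mm and 10.7 degrees, less where a joint would pass 70% of its speed; a pose out of reach is approached as far as the arm can. A call is refused whole if a number of a shift passes 6.25 or a number of a turn 10.7, either way. A call with a gripper value outside its range is refused whole. The fingers move at their own pace and stop on an object; "squeeze" is the grip in N (left out, the last holds). Time passes only in rows, so rows that do not move let the fingers close. It gives the time, the measured TCP pose, the force and the opening at its end, in the units of the state.
- get_state(): the state, without advancing time (a new reading comes with each control period).
- get_image(name): name is "side" or "top"; returns (picture, depth): 400x640x3 uint8, red, green, blue; 400x640 float32, m along the optical axis (not along the pixel's ray), 0 where there is no reading.
- camera_info(name): a dict with "intrinsics" (3x3 intrinsics, pixels), "k1" (the pictures are not rectified: a ray, as slopes to the right and down, at radius r is drawn at 1 + k1 r^2 times it, then the intrinsics apply), "world_from_camera" (4x4, takes a point from camera to world coordinates). Camera axes: x right, y up, looking along -z (the intrinsics and any distortion apply to the point x, -y, -z); pixel columns grow to the right and rows downward; lengths in m; the calibration is good to about 2 mm. A picture is of the moment at which its call begins. camera_info takes no time and is no camera call.
- close_job(): hands the job in, once; it reports no verdict.
The state is a dict: "time": time; "joint_positions": joint angles; "qd": joint speeds; "joint_torque": joint torques, N m; "position": TCP position; "tool_rot": TCP orientation; "ft_force": force on the tool from outside, world axes, zero at the start; "torque": the same for the moment, N m; "grip_width": opening from 0.0 (shut) to 1.0 (fully open).
Only numpy, scipy, OpenCV 4.12 (cv2) and the standard library are available. Lean on these libraries where they do the work, as an engineer would, in place of code of your own. Each camera call takes 0.05 s, during which the arm holds its last target.

## Working session

There is one attempt and no reset: what is moved stays moved. The work goes in short steps, Python scripts to look and compute and a tool call to move; the robot and the scene stay as the last step left them, time stands still between calls to the robot, and variables do not carry over. Pictures are saved under pics/ and viewed, and the job is handed in when it is done.

Besides the shell and the picture viewer there is one more tool, called as name(argument=value, ...) on one line, values as JSON. jog_arm: Moves the arm, as the interface text tells. Its arguments: {"type":"object","properties":{"targets":{"type":"array"},"squeeze":{"type":"number"}},"required":["targets"]}

```bash
mkdir -p pics; ls; python3 - <<'E'
from bench import *
import cv2,numpy as np
s=get_state()
for k in s: print(k,np.round(s[k],3))
for n in("side","top"):
    p,d=get_image(n); cv2.imwrite(f"pics/{n}0.png",p[:,:,::-1]); np.savez(f"{n}0.npz",p=p,d=d)
    c=camera_info(n); print(n,c)
E
```

```text
pics
time 0.0
joint_positions [ 1.238  0.322 -0.07   1.452  0.023  1.371 -0.057]
qd [ 0.     0.     0.001  0.     0.001 -0.002 -0.001]
joint_torque [-0.0000e+00 -4.9128e+01 -4.0400e-01 -3.1252e+01 -6.4000e-02  4.4000e-02
  0.0000e+00]
position [ 0.221 -0.611  0.202]
tool_rot [ 0.951  1.355 -0.949]
ft_force [-0.784  0.708  0.243]
torque [-0.015  0.017 -0.011]
grip_width 1.0
side {'intrinsics': array([[452.28480522,   0.        , 320.49275641],
       [  0.        , 452.28480522, 201.48099766],
       [  0.        ,   0.        ,   1.        ]]), 'k1': -0.027621926022294522, 'world_from_camera': array([[-0.86140471,  0.28491121, -0.42048488, -0.06180148],
       [-0.50762728, -0.45485261,  0.73172648,  0.91213989],
       [ 0.01721843,  0.84376223,  0.53644088,  0.83582592],
       [ 0.        ,  0.        ,  0.        ,  1.        ]])}
top {'intrinsics': array([[369.41574803,   0.        , 320.35802968],
       [  0.        , 369.41574803, 207.12721231],
       [  0.        ,   0.        ,   1.        ]]), 'k1': -0.0663637601365466, 'world_from_camera': array([[-0.01021664,  0.98910621, -0.14684865,  0.35530438],
       [-0.99986029, -0.01204788, -0.01158618, -0.15963265],
       [-0.01322918,  0.14670976,  0.98909112,  1.24242088],
       [ 0.        ,  0.        ,  0.        ,  1.        ]])}
```

View pics/side0.png

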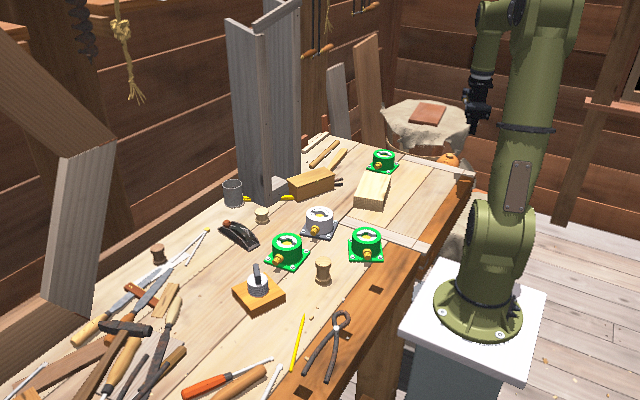

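View pics/top0.png

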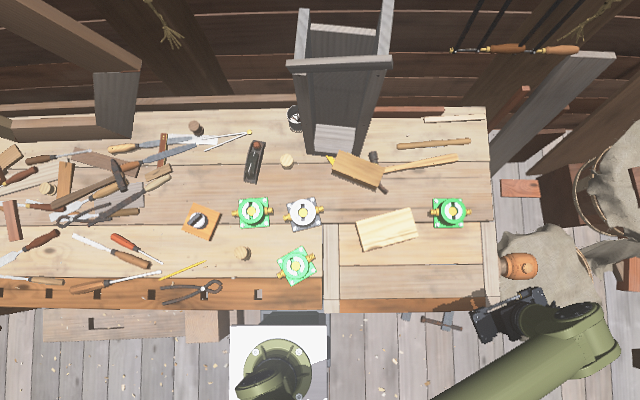

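Candidates for the housing are the grey tube at side (319,220) / top (302,212), and green look-alikes at top (254,211), (295,265) and (452,211). I choose the grey one. The only cartridge is at top (198,220) / side (257,283). I'll check these in close crops.

```bash
cat > h.py <<'E'
from bench import *
import cv2,numpy as np
from scipy.spatial.transform import Rotation as R
def cloud(n,d):
    c=camera_info(n);K=c["intrinsics"];k=c["k1"];T=c["world_from_camera"]
    v,u=np.mgrid[0:400,0:640]
    D=np.array([k,0,0,0,0.])
    p=cv2.undistortPoints(np.stack([u,v],-1).reshape(-1,1,2).astype(float),K,D).reshape(400,640,2)
    P=np.stack([p[...,0]*d,-p[...,1]*d,-d],-1)
    W=P@T[:3,:3].T+T[:3,3]; W[d==0]=np.nan
    return W
def proj(n,X):
    c=camera_info(n);T=c["world_from_camera"]
    q=(np.asarray(X).reshape(-1,3)-T[:3,3])@T[:3,:3]
    q=q*[1,-1,-1]
    return cv2.projectPoints(q,np.zeros(3),np.zeros(3),c["intrinsics"],np.array([c["k1"],0,0,0,0.]))[0].reshape(-1,2)
def st():
    s=get_state(); Rm=R.from_rotvec(s["tool_rot"]).as_matrix()
    print("t",round(s["time"],2),"p",np.round(s["position"],4),"F",np.round(s["ft_force"],1),"M",np.round(s["torque"],2),"g",round(s["grip_width"]*87,1)); print(np.round(Rm,3)); print("q",np.round(s["joint_positions"],3))
    return s,Rm
E
python3 - <<'E'
from h import *
T=np.load("top0.npz");S=np.load("side0.npz")
a=cv2.resize(T['p'][180:290,160:350,::-1],(760,440),interpolation=cv2.INTER_CUBIC)
cv2.imwrite("pics/tc.png",a)
a=np.hstack([cv2.resize(S['p'][250:325,220:295,::-1],(390,390),interpolation=cv2.INTER_CUBIC),cv2.resize(S['p'][190:250,290:350,::-1],(390,390),interpolation=cv2.INTER_CUBIC)])
cv2.imwrite("pics/sc.png",a)
for n,Z in(("top",T),("side",S)):
    W=cloud(n,Z['d'])
    def box(name,u0,u1,v0,v1,zl,zh):
        w=W[v0:v1,u0:u1].reshape(-1,3); m=(w[:,2]>zl)&(w[:,2]<zh); w=w[m]
        r=cv2.minAreaRect((w[:,:2]*1000).astype(np.float32))
        print(n,name,m.sum(),np.round(w.mean(0),4),r)
    if n=="top":
        box("bench",215,235,180,200,-.02,.02)
        box("bar",180,222,200,240,.085,.12); box("body",180,222,200,240,.06,.08); box("holder",175,225,195,245,.02,.04)
        box("rim",280,325,190,235,.05,.075); box("plane",240,270,135,190,.02,.1);box("sl",232,255,243,265,.05,.1);box("sq",278,297,150,172,.03,.06)
    else:
        box("bar",235,280,255,315,.085,.12); box("body",235,280,255,315,.04,.065); box("holder",225,290,265,320,.02,.033)
        box("rim",295,345,195,245,.055,.075); box("sl",310,335,250,290,.06,.1);box("sq",250,272,200,230,.03,.06);
E
```

```text
top bench 399 [0.6052 0.185  0.0009] ((605.1294555664062, 185.38827514648438), (69.67792510986328, 68.53622436523438), 89.21029663085938)
top bar 80 [0.4931 0.2518 0.0984] ((492.83184814453125, 252.876708984375), (14.11170482635498, 46.0455322265625), 41.12180709838867)
top body 120 [0.49   0.248  0.0697] ((494.1533203125, 252.57904052734375), (48.776954650878906, 47.3126106262207), 31.88369369506836)
top holder 639 [0.4914 0.2513 0.031 ] ((493.9892883300781, 255.66539001464844), (103.95509338378906, 97.78179931640625), 68.32804870605469)
top rim 466 [ 0.5141 -0.0883  0.0606] ((514.4632568359375, -87.86783599853516), (82.83949279785156, 82.38227844238281), 62.5452995300293)
top plane 433 [0.6944 0.0818 0.0392] ((701.0114135742188, 82.06175231933594), (46.99180603027344, 131.35475158691406), 78.13227081298828)
top sl 148 [0.3891 0.1093 0.0704] ((388.618408203125, 109.97207641601562), (38.36027526855469, 40.768558502197266), 1.0341341495513916)
top sq 139 [ 0.6952 -0.0319  0.0405] ((695.681884765625, -31.560657501220703), (43.358314514160156, 40.95930099487305), 2.5996832847595215)
side bar 96 [0.4894 0.2611 0.0956] ((492.6699523925781, 257.3126220703125), (14.001455307006836, 46.91875076293945), 43.942893981933594)
side body 184 [0.4846 0.262  0.0527] ((510.566162109375, 207.8218994140625), (50.16085433959961, 157.92007446289062), 20.308149337768555)
side holder 829 [0.484  0.2687 0.0272] ((490.380126953125, 235.7105255126953), (143.9120635986328, 115.61470794677734), 67.88783264160156)
side rim 347 [ 0.5126 -0.0605  0.0588] ((498.4782409667969, -27.32745361328125), (81.6079330444336, 212.60293579101562), 16.330028533935547)
side sl 158 [0.3862 0.1143 0.0668] ((387.6717529296875, 112.10895538330078), (39.90049743652344, 41.894203186035156), 25.509307861328125)
side sq 102 [ 0.6945 -0.0284  0.0365] ((712.4725341796875, -49.37948226928711), (41.38639450073242, 94.5202865600586), 41.30622863769531)
```

View pics/tc.png

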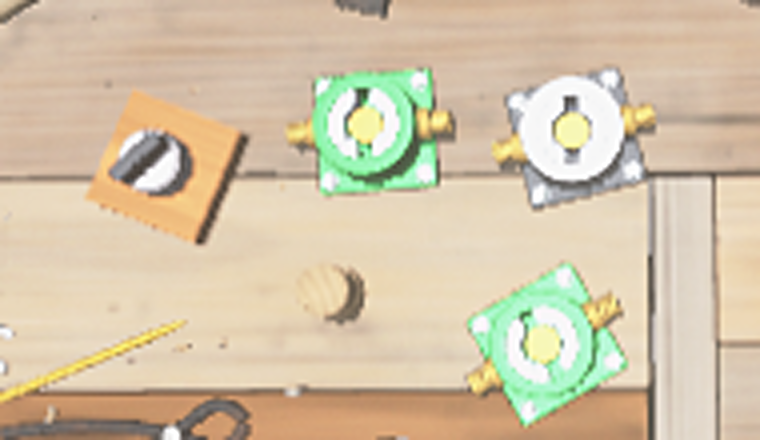

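View pics/sc.png

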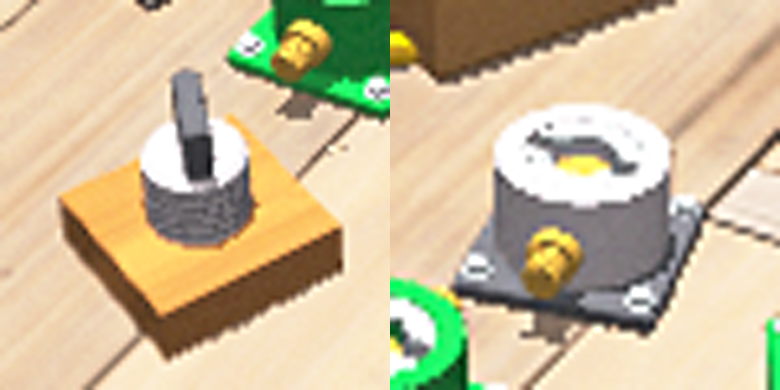

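The crops confirm it. The cartridge's dark bar is at crop (145,158), in the wooden block. The grey housing is at (572,130), with dark slots above and below the brass plunger. Next I'll refine the bar and slot angles and the centres.

```bash
cat > fit.py <<'E'
from h import *
from scipy.optimize import minimize
Z={n:np.load(n+"0.npz") for n in("top","side")}
G={n:cv2.cvtColor(Z[n]['p'],cv2.COLOR_RGB2GRAY).astype(np.float32) for n in Z}
def samp(n,X):
    q=proj(n,X).astype(np.float32); return cv2.remap(G[n],q[:,0].reshape(1,-1),q[:,1].reshape(1,-1),cv2.INTER_LINEAR)[0]
# circle of body tops / rim via depth top points
for n in Z:
    W=cloud(n,Z[n]['d']).reshape(-1,3)
    def near(c,r,zl,zh):
        return W[(np.hypot(W[:,0]-c[0],W[:,1]-c[1])<r)&(W[:,2]>zl)&(W[:,2]<zh)]
    r=near((.5135,-.087),.055,.056,.068)
    c,rad=cv2.minEnclosingCircle((r[:,:2]*1000).astype(np.float32)); print(n,"rim",len(r),c,rad,"z",np.median(r[:,2]))
    b=near((.493,.254),.05,.092,.11); rr=cv2.minAreaRect((b[:,:2]*1000).astype(np.float32)); print(n,"bar",len(b),rr,"z",np.median(b[:,2]))
    b=near((.493,.254),.09,.024,.036); rr=cv2.minAreaRect((b[:,:2]*1000).astype(np.float32)); print(n,"holder",len(b),rr,np.median(b[:,2]))
    b=near((.5135,-.087),.08,.004,.014); rr=cv2.minAreaRect((b[:,:2]*1000).astype(np.float32)); print(n,"foot",len(b),rr)
# slots fit
def grid(r0,r1,w,z):
    a,b=np.meshgrid(np.arange(r0,r1,.0007),np.arange(-w,w+1e-6,.0007)); a=a.ravel();b=b.ravel()
    return np.r_[np.c_[a,b],np.c_[-a,-b]]
for n in Z:
    best=[]
    for dx in np.arange(-.004,.0041,.001):
     for dy in np.arange(-.004,.0061,.001):
      c=np.array([.5142+dx,-.0878+dy])
      for t in np.arange(-.6,.61,.02):
        Rm=np.array([[np.cos(t),-np.sin(t)],[np.sin(t),np.cos(t)]])
        f=lambda g:samp(n,np.c_[g@Rm.T+c,np.full(len(g),.06)]).mean()
        ins=f(grid(.0175,.021,.0055,0))
        g=grid(.0175,.021,.0115,0); g=g[np.abs(g[:,1])>.0075]; out=f(g)
        best.append((out-ins,t,*c))
    best.sort(reverse=True); print(n,np.round(best[:6],4))
st()
E
python3 fit.py
```

```text
top rim 418 (515.1373291015625, -88.14918518066406) 42.0295295715332 z 0.06159522753907687
top bar 68 ((492.638671875, 253.09799194335938), (14.11170482635498, 45.45802307128906), 41.12180709838867) z 0.10031003062570931
top holder 610 ((493.9892883300781, 255.66539001464844), (103.95509338378906, 97.78179931640625), 68.32804870605469) 0.03103032666717831
top foot 314 ((512.4586181640625, -86.04463195800781), (148.69595336914062, 150.75662231445312), 49.89784622192383)
side rim 266 (515.724365234375, -85.93898010253906) 45.52654266357422 z 0.05895128626870677
side bar 78 ((493.0393371582031, 256.85003662109375), (13.898477554321289, 45.742042541503906), 44.32996368408203) z 0.09733763643895632
side holder 780 ((493.3796081542969, 256.6971435546875), (103.16712951660156, 104.87739562988281), 67.417724609375) 0.027735588795520183
side foot 225 ((513.7431640625, -79.82949829101562), (101.97946166992188, 94.8511962890625), 16.532676696777344)Traceback (most recent call last):
  File "fit.py", line 29, in <module>
    ins=f(grid(.0175,.021,.0055,0))
  File "fit.py", line 28, in <lambda>
    f=lambda g:samp(n,np.c_[g@Rm.T+c,np.full(len(g),.06)]).mean()
               ~~~~^^^^^^^^^^^^^^^^^^^^^^^^^^^^^^^^^^^^^^^
  File "fit.py", line 6, in samp
    q=proj(n,X).astype(np.float32); return cv2.remap(G[n],q[:,0].reshape(1,-1),q[:,1].reshape(1,-1),cv2.INTER_LINEAR)[0]
      ~~~~^^^^^
  File "h.py", line 13, in proj
    c=camera_info(n);T=c["world_from_camera"]
ValueError: time passes only in moves, steps and waits
```

```bash
sed -i 's/^def cloud/import functools\ncamera_info=functools.lru_cache(None)(camera_info)\ndef cloud/' h.py; python3 fit.py | tail -20; ls
```

```text
side bar 78 ((493.0393371582031, 256.85003662109375), (13.898477554321289, 45.742042541503906), 44.32996368408203) z 0.09733763643895632
side holder 780 ((493.3796081542969, 256.6971435546875), (103.16712951660156, 104.87739562988281), 67.417724609375) 0.027735588795520183
side foot 225 ((513.7431640625, -79.82949829101562), (101.97946166992188, 94.8511962890625), 16.532676696777344)
top [[ 1.192553e+02  2.000000e-02  5.172000e-01 -8.780000e-02]
 [ 1.186663e+02  4.000000e-02  5.172000e-01 -8.780000e-02]
 [ 1.180563e+02  0.000000e+00  5.172000e-01 -8.780000e-02]
 [ 1.176624e+02  2.000000e-02  5.182000e-01 -8.780000e-02]
 [ 1.173979e+02  6.000000e-02  5.172000e-01 -8.780000e-02]
 [ 1.168722e+02  4.000000e-02  5.182000e-01 -8.780000e-02]]
side [[ 1.156099e+02  2.000000e-02  5.152000e-01 -8.580000e-02]
 [ 1.154350e+02  4.000000e-02  5.162000e-01 -8.580000e-02]
 [ 1.150343e+02  0.000000e+00  5.152000e-01 -8.580000e-02]
 [ 1.148929e+02  2.000000e-02  5.162000e-01 -8.580000e-02]
 [ 1.147189e+02  6.000000e-02  5.162000e-01 -8.580000e-02]
 [ 1.146136e+02  4.000000e-02  5.152000e-01 -8.580000e-02]]
t 0.1 p [ 0.2207 -0.6108  0.2024] F [-0.2  0.1 -0.5] M [0.01 0.03 0.04] g 86.8
[[-0.001  0.94   0.34 ]
 [ 0.002  0.34  -0.94 ]
 [-1.    -0.    -0.002]]
q [ 1.238  0.322 -0.07   1.452  0.023  1.371 -0.057]
fit.py
h.py
pics
side0.npz
top0.npz
```

```bash
cat > plan.py <<'E'
import sys,numpy as np
from h import *
# usage: plan(x,y,z,psi_deg,n,jaw): from present pose in n rows
def plan(x,y,z,psi,n,jaw,start=None):
    if start is None:
        s=get_state();Rm=R.from_rotvec(s["tool_rot"]).as_matrix();p=s["position"];ps=np.degrees(np.arctan2(Rm[1,2],Rm[0,2]))
    else: p,ps=np.array(start[:3]),start[3]
    d=(np.array([x,y,z])-p)/n; dps=((psi-ps+180)%360-180)/n
    print("from",np.round(p,4),round(ps,2),"len/row cm",round(np.linalg.norm(d)*100,2))
    for i in range(n):
        # does shift or turn come first? assume shift along axes before the turn of this row
        a=np.radians(ps+dps*i)
        zz=np.array([np.cos(a),np.sin(a)]);yy=np.array([-np.sin(a),np.cos(a)])
        print([round(-dps,2),0,0,round(-d[2]*100,2),round(d[:2]@yy*100,2),round(d[:2]@zz*100,2),jaw])
E
python3 - <<'E'
from h import *
for n in("top","side"):
    d=np.load(n+"0.npz")['d'];W=cloud(n,d).reshape(-1,3)
    m=(W[:,2]>.12)&(W[:,0]>.25)&(W[:,0]<.95)&(abs(W[:,1])<.6)
    w=W[m]; 
    H={}
    for a in w: H.setdefault((round(a[0],1),round(a[1],1)),[]).append(a[2])
    print(n,sorted((k,len(v),round(min(v),2),round(max(v),2)) for k,v in H.items() if len(v)>5))
    b=W[(np.hypot(W[:,0]-.493,W[:,1]-.254)<.05)&(W[:,2]>.085)&(W[:,2]<.11)][:,:2]
    e,v=np.linalg.eigh(np.cov(b.T)); print("bar long axis deg",np.degrees(np.arctan2(v[1,1],v[0,1])),b.mean(0))
from plan import plan
plan(.50,-.2,.22,-22,9,8.7)
plan(.493,.255,.16,43,9,8.7,(.50,-.2,.22,-22))
E
```

```text
top [((np.float64(0.3), np.float64(-0.6)), 610, np.float64(0.38), np.float64(0.64)), ((np.float64(0.7), np.float64(-0.3)), 1387, np.float64(0.12), np.float64(0.65)), ((np.float64(0.7), np.float64(-0.2)), 893, np.float64(0.14), np.float64(0.64)), ((np.float64(0.7), np.float64(-0.1)), 1335, np.float64(0.12), np.float64(0.61)), ((np.float64(0.8), np.float64(-0.3)), 1340, np.float64(0.12), np.float64(0.64)), ((np.float64(0.8), np.float64(-0.2)), 2901, np.float64(0.12), np.float64(0.55)), ((np.float64(0.8), np.float64(-0.1)), 1452, np.float64(0.12), np.float64(0.59)), ((np.float64(0.8), np.float64(0.3)), 320, np.float64(0.32), np.float64(0.46)), ((np.float64(0.8), np.float64(0.4)), 1770, np.float64(0.15), np.float64(0.47)), ((np.float64(0.8), np.float64(0.5)), 963, np.float64(0.12), np.float64(0.48)), ((np.float64(0.8), np.float64(0.6)), 78, np.float64(0.12), np.float64(0.19)), ((np.float64(0.9), np.float64(-0.6)), 373, np.float64(0.36), np.float64(0.57)), ((np.float64(0.9), np.float64(-0.5)), 345, np.float64(0.36), np.float64(0.56)), ((np.float64(0.9), np.float64(-0.1)), 12, np.float64(0
[... 2815 characters left out ...]
m [ 0.5  -0.2   0.22] -22 len/row cm 5.1
[-7.22, 0, 0, np.float64(0.67), np.float64(4.66), np.float64(-1.97), 8.7]
[-7.22, 0, 0, np.float64(0.67), np.float64(4.87), np.float64(-1.36), 8.7]
[-7.22, 0, 0, np.float64(0.67), np.float64(5.0), np.float64(-0.74), 8.7]
[-7.22, 0, 0, np.float64(0.67), np.float64(5.06), np.float64(-0.11), 8.7]
[-7.22, 0, 0, np.float64(0.67), np.float64(5.03), np.float64(0.53), 8.7]
[-7.22, 0, 0, np.float64(0.67), np.float64(4.92), np.float64(1.16), 8.7]
[-7.22, 0, 0, np.float64(0.67), np.float64(4.74), np.float64(1.77), 8.7]
[-7.22, 0, 0, np.float64(0.67), np.float64(4.48), np.float64(2.35), 8.7]
[-7.22, 0, 0, np.float64(0.67), np.float64(4.15), np.float64(2.89), 8.7]
```

```bash
python3 - <<'E'
from h import *
for n in("top","side"):
    d=np.load(n+"0.npz")['d'];W=cloud(n,d).reshape(-1,3)
    for y0 in np.arange(-.4,.1,.05):
        w=W[(W[:,2]>.1)&(W[:,0]>.45)&(W[:,0]<.9)&(abs(W[:,1]-y0)<.025)]
        if len(w)>10: print(n,round(y0,2),np.round(np.percentile(w[:,0],[0,2,10]),3))
E
```

```text
top -0.3 [0.701 0.701 0.703]
top -0.25 [0.7   0.703 0.704]
top -0.2 [0.708 0.709 0.713]
top -0.15 [0.713 0.715 0.72 ]
top -0.1 [0.719 0.721 0.722]
side -0.3 [0.701 0.702 0.704]
side -0.25 [0.698 0.704 0.706]
side -0.2 [0.708 0.708 0.71 ]
side -0.15 [0.712 0.714 0.717]
side -0.1 [0.718 0.722 0.725]
```

jog_arm(targets=[[-5.3, 0, 0, -0.2, 4.4, -3.3, 8.7], [-5.3, 0, 0, -0.2, 4.7, -2.9, 8.7], [-5.3, 0, 0, -0.2, 5.0, -2.5, 8.7], [-5.3, 0, 0, -0.2, 5.2, -2.0, 8.7], [-5.3, 0, 0, -0.2, 5.3, -1.6, 8.7], [-5.3, 0, 0, -0.2, 5.4, -1.1, 8.7]])

```text
time: 0.85
position: [0.4015, -0.3302, 0.2152]
tool_rot: [0.521, 1.508, -0.521]
ft_force: [0.3, -0.2, -0.3]
grip_width: 1.002
```

```bash
python3 - <<'E'
from plan import *
plan(.493,.255,.18,43,12,8.7)
E
```

```text
from [ 0.4015 -0.3302  0.2152] -38.15 len/row cm 4.94
[np.float64(-6.76), 0, 0, np.float64(0.29), np.float64(4.31), np.float64(-2.41), 8.7]
[np.float64(-6.76), 0, 0, np.float64(0.29), np.float64(4.56), np.float64(-1.89), 8.7]
[np.float64(-6.76), 0, 0, np.float64(0.29), np.float64(4.75), np.float64(-1.34), 8.7]
[np.float64(-6.76), 0, 0, np.float64(0.29), np.float64(4.88), np.float64(-0.77), 8.7]
[np.float64(-6.76), 0, 0, np.float64(0.29), np.float64(4.93), np.float64(-0.19), 8.7]
[np.float64(-6.76), 0, 0, np.float64(0.29), np.float64(4.92), np.float64(0.39), 8.7]
[np.float64(-6.76), 0, 0, np.float64(0.29), np.float64(4.84), np.float64(0.97), 8.7]
[np.float64(-6.76), 0, 0, np.float64(0.29), np.float64(4.69), np.float64(1.53), 8.7]
[np.float64(-6.76), 0, 0, np.float64(0.29), np.float64(4.48), np.float64(2.07), 8.7]
[np.float64(-6.76), 0, 0, np.float64(0.29), np.float64(4.2), np.float64(2.59), 8.7]
[np.float64(-6.76), 0, 0, np.float64(0.29), np.float64(3.87), np.float64(3.06), 8.7]
[np.float64(-6.76), 0, 0, np.float64(0.29), np.float64(3.48), np.float64(3.5), 8.7]
```

jog_arm(targets=[[-6.8, 0, 0, 0.3, 4.3, -2.4, 5], [-6.8, 0, 0, 0.3, 4.5, -1.9, 5], [-6.8, 0, 0, 0.3, 4.7, -1.3, 5], [-6.8, 0, 0, 0.3, 4.9, -0.8, 5], [-6.8, 0, 0, 0.3, 4.9, -0.2, 5], [-6.8, 0, 0, 0.3, 4.9, 0.4, 5], [-6.8, 0, 0, 0.3, 4.8, 1.0, 5], [-6.8, 0, 0, 0.3, 4.7, 1.5, 5], [-6.8, 0, 0, 0.3, 4.5, 2.1, 5], [-6.8, 0, 0, 0.3, 4.2, 2.6, 5]])

```text
time: 2.1
position: [0.477, 0.1555, 0.1851]
tool_rot: [-0.409, 1.532, 0.408]
ft_force: [0.2, -0.9, 0.5]
grip_width: 0.576
```

```bash
python3 - <<'E'
from plan import *
plan(.493,.255,.17,43,2,5)
st()
E
```

```text
from [0.477  0.1555 0.1851] 29.87 len/row cm 5.1
[np.float64(-6.56), 0, 0, np.float64(0.76), np.float64(3.92), np.float64(3.17), 5]
[np.float64(-6.56), 0, 0, np.float64(0.76), np.float64(3.53), np.float64(3.6), 5]
t 2.1 p [0.477  0.1555 0.1851] F [ 0.2 -0.9  0.5] M [-0.01 -0.15  0.02] g 50.1
[[ 0.    -0.498  0.867]
 [-0.001  0.867  0.498]
 [-1.    -0.001 -0.   ]]
q [ 0.47   0.064 -0.86   1.812  0.051  1.289  0.118]
```

jog_arm(targets=[[-6.6, 0, 0, 0.8, 3.9, 3.2, 5], [-6.6, 0, 0, 0.8, 3.5, 3.6, 5], [0, 0, 0, 0, 0, 0, 5]])

```text
time: 2.48
position: [0.4919, 0.258, 0.1681]
tool_rot: [-0.588, 1.491, 0.595]
ft_force: [-0.1, 0.2, -0.3]
grip_width: 0.579
```

```bash
python3 - <<'E'
from h import *
st()
p,d=get_image("top");np.savez("top1.npz",p=p,d=d)
q,d=get_image("side");np.savez("side1.npz",p=q,d=d)
a=np.hstack([cv2.resize(p[180:260,160:240,::-1],(400,400),interpolation=cv2.INTER_CUBIC),cv2.resize(q[230:330,210:310,::-1],(400,400),interpolation=cv2.INTER_CUBIC)])
cv2.imwrite("pics/c1.png",a)
E
```

```text
t 2.48 p [0.4919 0.258  0.1681] F [-0.1  0.2 -0.3] M [ 0.01 -0.12 -0.  ] g 50.3
[[-0.004 -0.686  0.728]
 [ 0.003  0.728  0.686]
 [-1.     0.005 -0.   ]]
q [ 0.297  0.255 -0.945  1.71   0.21   1.287  0.064]
```

View pics/c1.png

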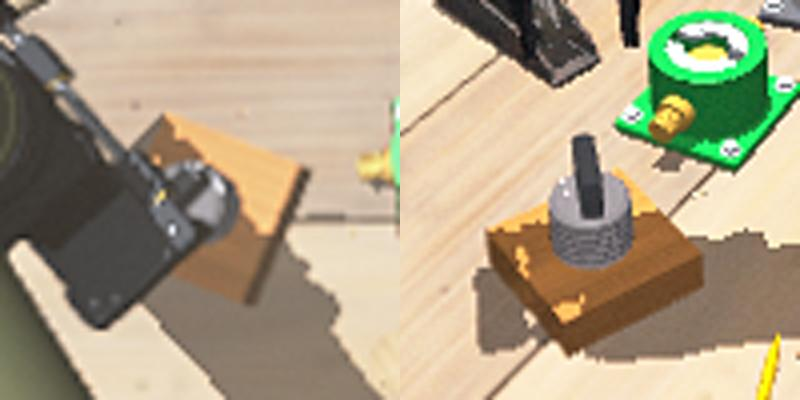

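jog_arm(targets=[[0, 0, -0.28, 0, -0.29, -0.13, 5], [0, 0, 0, 3.0, 0, 0, 5], [0, 0, 0, 3.0, 0, 0, 5], [0, 0, 0, 1.5, 0, 0, 5], [0, 0, 0, 0, 0, 0, 5]])

```text
time: 3.2
position: [0.495, 0.2488, 0.0939]
tool_rot: [-0.588, 1.49, 0.58]
ft_force: [-0.2, 0.8, 0.2]
grip_width: 0.574
```

```bash
python3 - <<'E'
from h import *
st()
p,d=get_image("top");np.savez("top1.npz",p=p,d=d)
q,d=get_image("side");np.savez("side1.npz",p=q,d=d)
a=np.hstack([cv2.resize(p[180:260,160:240,::-1],(400,400),interpolation=cv2.INTER_CUBIC),cv2.resize(q[240:320,220:300,::-1],(400,400),interpolation=cv2.INTER_CUBIC)])
cv2.imwrite("pics/c2.png",a)
E
```

```text
t 3.2 p [0.495  0.2488 0.0939] F [-0.2  0.8  0.2] M [ 0.04 -0.17 -0.07] g 50.0
[[ 0.002 -0.679  0.734]
 [-0.005  0.734  0.679]
 [-1.    -0.005 -0.002]]
q [ 0.268  0.324 -0.911  1.801  0.285  1.154  0.011]
```

View pics/c2.png

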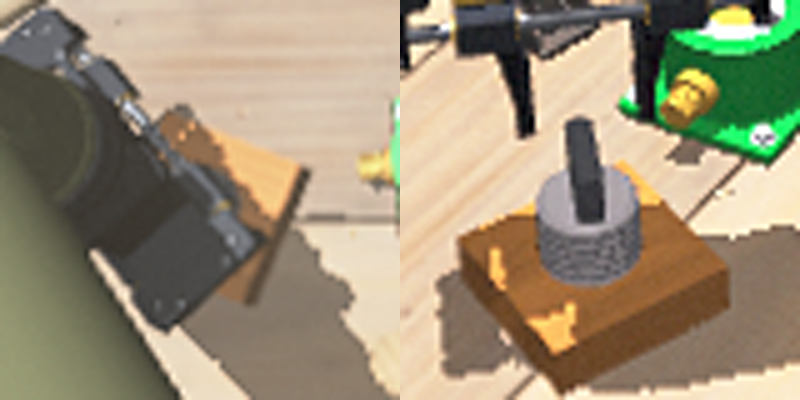

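```bash
python3 - <<'E'
from h import *
s,Rm=st(); p=s["position"]
pts=[p, p+Rm@[.019,0,.03],p+Rm@[.019,0,-.03],p+Rm@[-.05,0,.03],p+Rm@[-.05,0,-.03]]
for n in("top","side"): print(n,np.round(proj(n,pts),1).tolist())
print(proj("side",[[.493,.255,.1],[.493,.255,.07]]))
q=np.load("side1.npz");d=q['d'];W=cloud("side",d)
for uv in((245,264),(245,255),(244,248),(270,262),(258,268)): print(uv,np.round(W[uv[1],uv[0]],3))
a=cv2.resize(q['p'][180:310,190:340,::-1],(750,650)[:2],interpolation=cv2.INTER_CUBIC)[:600]
cv2.imwrite("pics/c3.png",a)
E
```

```text
t 3.3 p [0.496  0.2501 0.0954] F [ 0.1  0.6 -0.2] M [ 0.03 -0.16 -0.  ] g 50.0
[[ 0.005 -0.68   0.733]
 [-0.003  0.733  0.68 ]
 [-1.    -0.006  0.001]]
q [ 0.268  0.323 -0.912  1.799  0.285  1.154  0.011]
top [[195.3, 217.9], [191.4, 211.8], [203.3, 225.3], [183.2, 208.9], [195.8, 223.2]]
side [[256.9, 268.1], [245.2, 275.5], [269.3, 272.4], [243.2, 253.9], [268.1, 250.9]]
[[256.53077148 268.25205346]
 [257.24885044 277.44944635]]
(245, 264) [0.51  0.276 0.121]
(245, 255) [0.508 0.275 0.149]
(244, 248) [0.516 0.267 0.162]
(270, 262) [0.467 0.234 0.117]
(258, 268) [0.492 0.25  0.098]
```

View pics/c3.png

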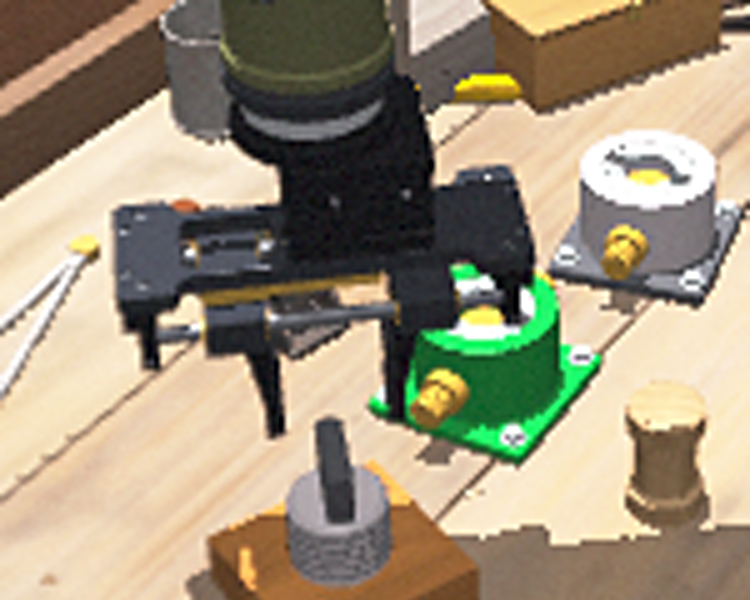

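```bash
python3 - <<'E'
from h import *
s,Rm=st(); p=s["position"]
q,d=get_image("side");np.savez("side2.npz",p=q,d=d)
W=cloud("side",d)
m=(W[...,2]>.06)&(W[...,2]<.2)&(W[...,0]>.44)&(W[...,0]<.56)&(W[...,1]>.2)&(W[...,1]<.31)
L=(W-p)@Rm
for lo in np.arange(-.08,.05,.01):
    k=m&(L[...,0]>lo)&(L[...,0]<=lo+.01)
    if k.sum(): print(round(lo,3),k.sum(),"y",np.round(np.percentile(L[k][:,1],[2,50,98]),3),"z",np.round(np.percentile(L[k][:,2],[2,25,50,75,98]),3))
a=cv2.resize(q[180:310,190:340,::-1],(690,598),interpolation=cv2.INTER_CUBIC)
cv2.imwrite("pics/c4.png",a)
for i in range(4): st()
E
```

```text
t 3.3 p [0.496  0.2501 0.0954] F [ 0.1  0.6 -0.2] M [ 0.03 -0.16 -0.  ] g 50.0
[[ 0.005 -0.68   0.733]
 [-0.003  0.733  0.68 ]
 [-1.    -0.006  0.001]]
q [ 0.268  0.323 -0.912  1.799  0.285  1.154  0.011]
-0.08 4 y [-0.01   0.007  0.01 ] z [-0.03  -0.03  -0.03  -0.014  0.03 ]
-0.07 56 y [-0.008  0.009  0.012] z [-0.039 -0.03  -0.025  0.03   0.039]
-0.06 34 y [0.    0.01  0.012] z [-0.037 -0.031  0.026  0.032  0.038]
-0.05 32 y [-0.009  0.009  0.012] z [-0.036 -0.031 -0.026  0.029  0.034]
-0.04 26 y [-0.002  0.009  0.012] z [-0.033 -0.028 -0.025  0.03   0.033]
-0.03 24 y [-0.004  0.009  0.013] z [-0.032 -0.028  0.     0.029  0.033]
-0.02 9 y [0.006 0.009 0.012] z [-0.032 -0.028  0.026  0.031  0.033]
-0.01 65 y [-0.014  0.01   0.03 ] z [-0.004 -0.001  0.003  0.006  0.009]
-0.0 32 y [-0.014  0.028  0.031] z [-0.005 -0.002  0.003  0.008  0.01 ]
0.01 20 y [-0.     0.028  0.031] z [-0.004 -0.001  0.003  0.006  0.01 ]
0.02 137 y [-0.01   0.012  0.032] z [-0.019 -0.01   0.009  0.016  0.025]
0.03 57 y [-0.009  0.025  0.034] z [-0.022 -0.01   0.     0.012  0.025]
t 3.35 p [0.4961 0.2503 0.0956] F [ 0.7 -0.9  0.1] M [ 0.06 -0.13  0.01] g 50.2
[[ 0.005 -0.68   0.733]
 [-0.003  0.733  0.68 ]
 [-1.    -0.006  0.002]]
q [ 0.267  0.323 -0.913  1.798  0.285  1.154  0.011]
t 3.35 p [0.4961 0.2503 0.0956] F [ 0.7 -0.9  0.1] M [ 0.06 -0.13  0.01] g 50.2
[[ 0.005 -0.68   0.733]
 [-0.003  0.733  0.68 ]
 [-1.    -0.006  0.002]]
q [ 0.267  0.323 -0.913  1.798  0.285  1.154  0.011]
t 3.35 p [0.4961 0.2503 0.0956] F [ 0.7 -0.9  0.1] M [ 0.06 -0.13  0.01] g 50.2
[[ 0.005 -0.68   0.733]
 [-0.003  0.733  0.68 ]
 [-1.    -0.006  0.002]]
q [ 0.267  0.323 -0.913  1.798  0.285  1.154  0.011]
t 3.35 p [0.4961 0.2503 0.0956] F [ 0.7 -0.9  0.1] M [ 0.06 -0.13  0.01] g 50.2
[[ 0.005 -0.68   0.733]
 [-0.003  0.733  0.68 ]
 [-1.    -0.006  0.002]]
q [ 0.267  0.323 -0.913  1.798  0.285  1.154  0.011]
```

View pics/c4.png

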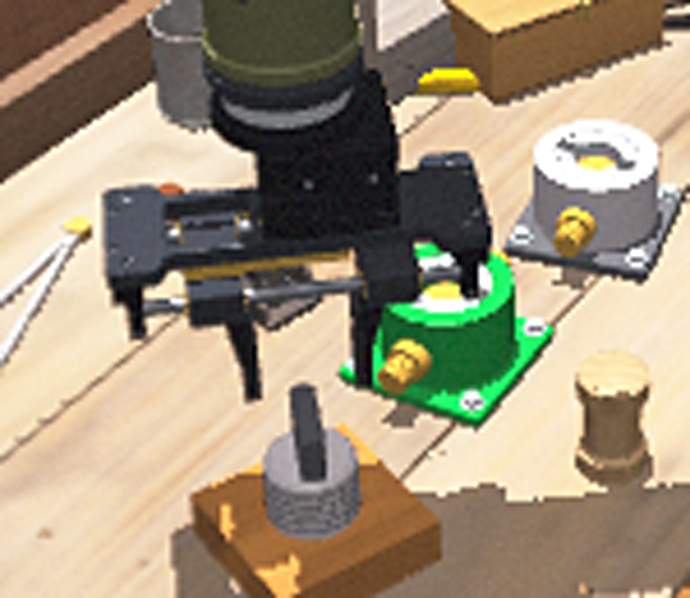

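```bash
python3 - <<'E'
from h import *
s,Rm=st(); p=s["position"]
W=cloud("side",np.load("side2.npz")['d'])
L=(W-p)@Rm
m=(abs(L[...,1])<.05)&(abs(L[...,2])<.11)
for lo in np.arange(-.17,-.01,.01):
    k=m&(L[...,0]>lo)&(L[...,0]<=lo+.01)
    if k.sum(): print(round(lo,3),k.sum(),"y",np.round(np.percentile(L[k][:,1],[2,50,98]),3),"z",np.round(np.percentile(L[k][:,2],[2,25,50,75,98]),3))
# initial
R0=np.array([[-.001,.94,.34],[.002,.34,-.94],[-1,0,-.002]]);p0=np.array([.2207,-.6108,.2024])
print("initial")
for n in("side","top"):
    W=cloud(n,np.load(n+"0.npz")['d']);L=(W-p0)@R0
    m=(abs(L[...,1])<.05)&(abs(L[...,2])<.11)
    for lo in np.arange(-.15,.05,.01):
        k=m&(L[...,0]>lo)&(L[...,0]<=lo+.01)
        if k.sum(): print(n,round(lo,3),k.sum(),"y",np.round(np.percentile(L[k][:,1],[2,50,98]),3),"z",np.round(np.percentile(L[k][:,2],[2,25,50,75,98]),3))
a=cv2.resize(np.load("side0.npz")['p'][50:150,440:540,::-1],(500,500),interpolation=cv2.INTER_CUBIC)
cv2.imwrite("pics/c5.png",a)
E
```

```text
t 3.35 p [0.4961 0.2503 0.0956] F [ 0.7 -0.9  0.1] M [ 0.06 -0.13  0.01] g 50.2
[[ 0.005 -0.68   0.733]
 [-0.003  0.733  0.68 ]
 [-1.    -0.006  0.002]]
q [ 0.267  0.323 -0.913  1.798  0.285  1.154  0.011]
-0.17 84 y [0.018 0.021 0.024] z [-0.048 -0.033 -0.013  0.003  0.017]
-0.16 119 y [0.018 0.021 0.026] z [-0.048 -0.031 -0.014  0.002  0.015]
-0.15 112 y [0.018 0.023 0.027] z [-0.05  -0.034 -0.018  0.001  0.016]
-0.14 346 y [-0.031  0.02   0.033] z [-0.093 -0.068 -0.022  0.05   0.091]
-0.13 755 y [-0.034  0.017  0.037] z [-0.092 -0.062  0.024  0.071  0.094]
-0.12 283 y [-0.029  0.023  0.038] z [-0.089 -0.035  0.03   0.047  0.09 ]
-0.11 334 y [-0.03   0.031  0.038] z [-0.082 -0.04   0.011  0.044  0.082]
-0.1 142 y [-0.01   0.036  0.039] z [-0.084 -0.048  0.008  0.052  0.085]
-0.09 10 y [-0.009  0.028  0.036] z [-0.085 -0.03  -0.03   0.079  0.083]
-0.08 4 y [-0.01   0.007  0.01 ] z [-0.03  -0.03  -0.03  -0.014  0.03 ]
-0.07 55 y [-0.008  0.009  0.012] z [-0.039 -0.031 -0.026  0.03   0.039]
-0.06 34 y [-0.     0.009  0.012] z [-0.037 -0.031  0.026  0.031  0.037]
-0.05 33 y [-0.009  0.
[... 1541 characters left out ...]
.03   0.023  0.038] z [-0.096 -0.089 -0.056  0.056  0.095]
top -0.12 156 y [-0.035  0.03   0.038] z [-0.094 -0.058  0.037  0.061  0.081]
top -0.11 143 y [0.024 0.03  0.037] z [-0.078 -0.03  -0.002  0.035  0.067]
top -0.1 35 y [-0.024  0.036  0.038] z [-0.087 -0.086 -0.061  0.049  0.085]
top -0.09 3 y [0.02  0.033 0.036] z [-0.087 -0.087 -0.087 -0.084 -0.082]
top -0.07 6 y [0.011 0.012 0.012] z [0.045 0.049 0.052 0.056 0.057]
top -0.06 7 y [0.009 0.011 0.012] z [0.043 0.046 0.049 0.051 0.054]
top -0.05 4 y [0.007 0.008 0.009] z [0.042 0.043 0.043 0.044 0.044]
top -0.04 1 y [0.004 0.004 0.004] z [0.045 0.045 0.045 0.045 0.045]
top -0.03 2 y [0.001 0.002 0.003] z [0.045 0.045 0.045 0.045 0.045]
```

View pics/c5.png

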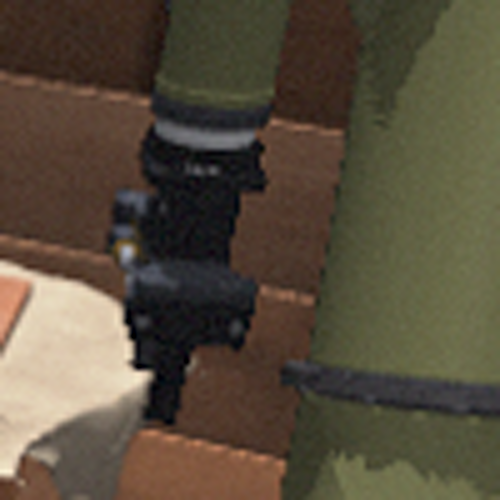

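The pictures disagree with the reported TCP. The finger ends lie about 18 mm behind it rather than 19 mm ahead, and the gripper body about 88 mm behind rather than 51 mm. This holds in both cameras and in two poses, so the real grasp point is about 37 mm behind the reported one along the tool x axis. I'll work from the fingers as seen.

jog_arm(targets=[[0, 0, 0.3, 0, 0.7, 0.2, 5], [0, 0, 0, 1.0, 0, 0, 5], [0, 0, 0, 1.0, 0, 0, 5], [0, 0, 0, 1.0, 0, 0, 5], [0, 0, 0, 0, 0, 0, 5], [0, 0, 0, 0, 0, 0, 5]])

```text
time: 4.1
position: [0.492, 0.2567, 0.0643]
tool_rot: [-0.585, 1.491, 0.586]
ft_force: [0.3, -0.6, 0.0]
grip_width: 0.578
```

```bash
cat > lk.py <<'E'
from h import *
import sys
tag=sys.argv[1]
s,Rm=st(); p=s["position"]
q,d=get_image("side");np.savez(f"side_{tag}.npz",p=q,d=d,pos=p,R=Rm)
W=cloud("side",d);L=(W-p)@Rm
m=(abs(L[...,1])<.045)&(abs(L[...,2])<.05)
for lo in np.arange(-.08,.05,.01):
    k=m&(L[...,0]>lo)&(L[...,0]<=lo+.01)
    if k.sum(): print(round(lo,3),k.sum(),"y",np.round(np.percentile(L[k][:,1],[2,50,98]),3),"z",np.round(np.percentile(L[k][:,2],[2,25,50,75,98]),3))
c=proj("side",[p])[0].astype(int)
u0=max(0,min(c[0]-60,520));v0=max(0,min(c[1]-60,280))
cv2.imwrite(f"pics/{tag}.png",cv2.resize(q[v0:v0+120,u0:u0+120,::-1],(600,600),interpolation=cv2.INTER_CUBIC))
E
python3 lk.py a1
```

```text
t 4.1 p [0.492  0.2567 0.0643] F [ 0.3 -0.6  0. ] M [ 0.03 -0.16 -0.01] g 50.3
[[-0.    -0.68   0.733]
 [ 0.     0.733  0.68 ]
 [-1.     0.    -0.   ]]
q [ 0.239  0.364 -0.898  1.827  0.317  1.103 -0.024]
-0.08 6 y [0.001 0.01  0.014] z [-0.037 -0.031 -0.031 -0.03   0.033]
-0.07 55 y [-0.006  0.01   0.012] z [-0.038 -0.029 -0.025  0.029  0.038]
-0.06 32 y [-0.005  0.009  0.012] z [-0.038 -0.031  0.001  0.032  0.037]
-0.05 29 y [0.004 0.009 0.012] z [-0.035 -0.03  -0.025  0.03   0.035]
-0.04 95 y [-0.021  0.008  0.024] z [-0.032 -0.003  0.001  0.006  0.032]
-0.03 49 y [-0.013  0.01   0.024] z [-0.032 -0.027 -0.001  0.008  0.032]
-0.02 26 y [-0.008  0.02   0.024] z [-0.031 -0.005  0.001  0.007  0.03 ]
-0.01 151 y [-0.021  0.005  0.023] z [-0.022 -0.013  0.005  0.014  0.023]
-0.0 72 y [-0.004  0.02   0.025] z [-0.023 -0.009  0.003  0.015  0.026]
0.01 63 y [0.004 0.02  0.025] z [-0.023 -0.009  0.004  0.014  0.025]
0.02 60 y [0.005 0.019 0.025] z [-0.022 -0.009  0.003  0.016  0.025]
0.03 577 y [-0.038  0.017  0.043] z [-0.048 -0.03   0.002  0.032  0.048]
0.04 69 y [-0.023  0.035  0.044] z [-0.049 -0.033 -0.022  0.037  0.049]
```

View pics/a1.png

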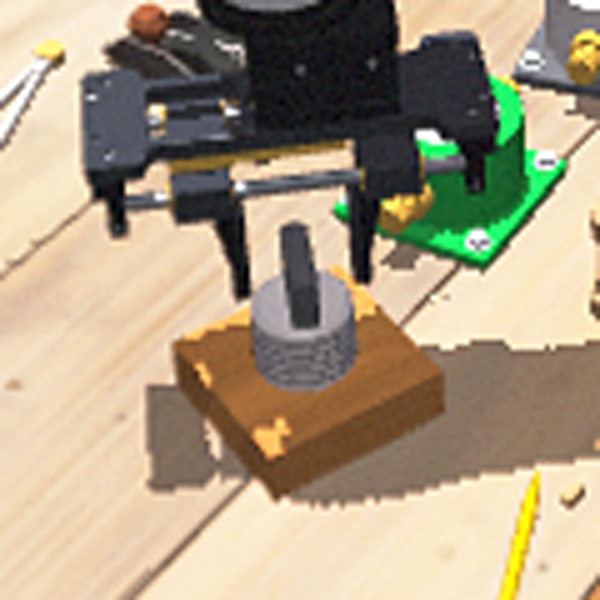

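Fingers straddle the bar centrally, with tips about 14 mm above the body top. I'll go down 9 mm and close.

jog_arm(targets=[[0, 0, 0, 0.5, 0, 0.1, 5], [0, 0, 0, 0.4, 0, 0, 5], [0, 0, 0, 0, 0, 0, 4]], squeeze=15)

```text
time: 4.53
position: [0.4923, 0.2571, 0.0548]
tool_rot: [-0.585, 1.491, 0.585]
ft_force: [0.5, 1.0, -0.1]
grip_width: 0.52
```

jog_arm(targets=[[0, 0, 0, 0, 0, 0, 1], [0, 0, 0, 0, 0, 0, 0], [0, 0, 0, 0, 0, 0, 0], [0, 0, 0, 0, 0, 0, 0]], squeeze=15)

```text
time: 5.03
position: [0.4927, 0.2573, 0.0554]
tool_rot: [-0.585, 1.49, 0.585]
ft_force: [0.4, 0.3, 0.1]
grip_width: 0.16
```

```bash
python3 lk.py a2
```

```text
t 5.03 p [0.4927 0.2573 0.0554] F [0.4 0.3 0.1] M [-0.02 -0.19  0.01] g 13.9
[[-0.    -0.68   0.733]
 [ 0.     0.733  0.68 ]
 [-1.     0.     0.   ]]
q [ 0.231  0.377 -0.891  1.833  0.329  1.088 -0.034]
-0.08 4 y [0.01  0.011 0.013] z [-0.013 -0.013 -0.012 -0.006  0.013]
-0.07 45 y [-0.007  0.008  0.012] z [-0.02  -0.012 -0.008  0.009  0.021]
-0.06 38 y [0.006 0.009 0.011] z [-0.019 -0.013  0.008  0.015  0.02 ]
-0.05 90 y [-0.022  0.007  0.02 ] z [-0.016 -0.005 -0.     0.004  0.014]
-0.04 48 y [-0.019  0.011  0.023] z [-0.015 -0.008 -0.002  0.006  0.014]
-0.03 45 y [0.005 0.012 0.023] z [-0.015 -0.007  0.001  0.007  0.015]
-0.02 95 y [-0.012  0.009  0.024] z [-0.023 -0.014  0.004  0.016  0.022]
-0.01 85 y [-0.008  0.019  0.025] z [-0.025 -0.014 -0.     0.014  0.025]
-0.0 60 y [0.004 0.02  0.026] z [-0.024 -0.01   0.002  0.015  0.025]
0.01 60 y [0.006 0.02  0.024] z [-0.023 -0.012  0.003  0.015  0.025]
0.02 529 y [-0.037  0.017  0.043] z [-0.047 -0.031  0.001  0.03   0.048]
0.03 110 y [-0.044  0.029  0.044] z [-0.049 -0.034 -0.011  0.036  0.048]
0.04 54 y [0.01  0.036 0.045] z [-0.049 -0.035 -0.023  0.04   0.049]
```

View pics/a2.png

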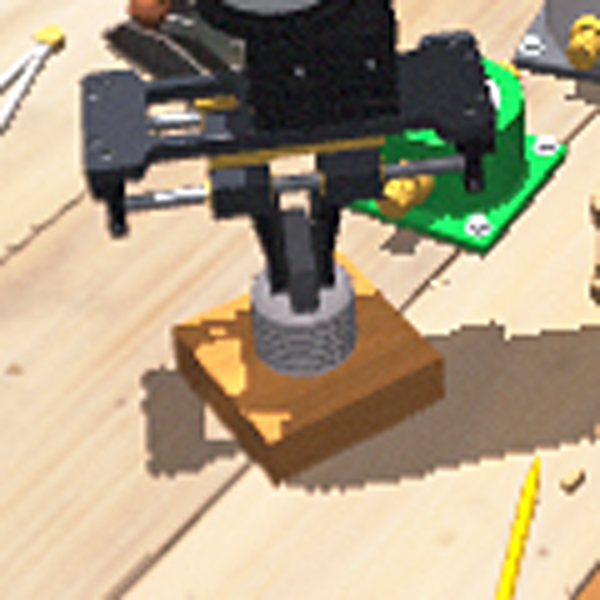

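jog_arm(targets=[[0, 0, 0, 0, 0, 0, 0], [0, 0, 0, -1.0, 0, 0, 0], [0, 0, 0, -3.0, 0, 0, 0], [0, 0, 0, -4.0, 0, 0, 0], [0, 0, 0, -2.5, 0, 0, 0], [0, 0, 0, 0, 0, 0, 0]], squeeze=45)

```text
time: 5.82
position: [0.4938, 0.2581, 0.1624]
tool_rot: [-0.585, 1.486, 0.585]
ft_force: [0.3, 0.4, -2.4]
grip_width: 0.157
```

```bash
python3 lk.py a3; python3 - <<'E'
from plan import *
plan(.515,-.0855,.17,91.7,10,0)
E
```

```text
t 5.83 p [0.4938 0.2581 0.1624] F [ 0.3  0.4 -2.4] M [ 0.02 -0.11  0.05] g 13.7
[[ 0.004 -0.68   0.733]
 [ 0.001  0.733  0.68 ]
 [-1.    -0.002  0.004]]
q [ 0.294  0.259 -0.945  1.719  0.22   1.272  0.049]
-0.08 13 y [-0.004  0.011  0.013] z [-0.019 -0.013 -0.012  0.015  0.021]
-0.07 59 y [-0.01   0.009  0.012] z [-0.021 -0.013 -0.008  0.012  0.02 ]
-0.06 38 y [0.001 0.009 0.012] z [-0.019 -0.012  0.001  0.013  0.018]
-0.05 99 y [-0.023  0.007  0.023] z [-0.016 -0.005 -0.001  0.004  0.014]
-0.04 60 y [-0.003  0.011  0.024] z [-0.015 -0.007 -0.     0.007  0.015]
-0.03 48 y [0.005 0.011 0.024] z [-0.015 -0.007  0.002  0.008  0.015]
-0.02 113 y [-0.012  0.011  0.024] z [-0.024 -0.014 -0.001  0.014  0.023]
-0.01 83 y [-0.007  0.019  0.024] z [-0.023 -0.011  0.004  0.015  0.025]
-0.0 72 y [0.006 0.02  0.025] z [-0.022 -0.008  0.003  0.014  0.024]
0.01 74 y [0.002 0.018 0.025] z [-0.026 -0.016 -0.002  0.014  0.025]
0.02 48 y [0.004 0.019 0.024] z [-0.025 -0.009  0.002  0.013  0.025]
0.03 17 y [0.01  0.017 0.021] z [-0.004 -0.001  0.001  0.003  0.009]
0.04 19 y [0.002 0.009 0.016] z [-0.013
[... 237 characters left out ...]
t64(-2.39), 0]
[np.float64(-4.88), 0, 0, np.float64(-0.09), np.float64(-2.26), np.float64(-2.59), 0]
[np.float64(-4.88), 0, 0, np.float64(-0.09), np.float64(-2.03), np.float64(-2.77), 0]
[np.float64(-4.88), 0, 0, np.float64(-0.09), np.float64(-1.78), np.float64(-2.94), 0]
[np.float64(-4.88), 0, 0, np.float64(-0.09), np.float64(-1.53), np.float64(-3.08), 0]
[np.float64(-4.88), 0, 0, np.float64(-0.09), np.float64(-1.26), np.float64(-3.2), 0]
[np.float64(-4.88), 0, 0, np.float64(-0.09), np.float64(-0.98), np.float64(-3.29), 0]
[np.float64(-4.88), 0, 0, np.float64(-0.09), np.float64(-0.7), np.float64(-3.36), 0]
[np.float64(-4.88), 0, 0, np.float64(-0.09), np.float64(-0.41), np.float64(-3.41), 0]
```

View pics/a3.png

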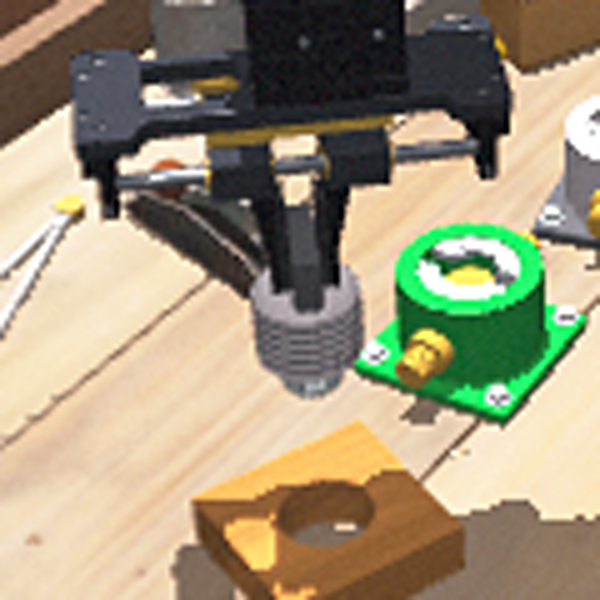

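The cartridge is out of the holder and held straight (2.4 N). Now I'll carry it over to the housing.

jog_arm(targets=[[-4.9, 0, 0, -0.1, -2.7, -2.2, 0], [-4.9, 0, 0, -0.1, -2.5, -2.4, 0], [-4.9, 0, 0, -0.1, -2.3, -2.6, 0], [-4.9, 0, 0, -0.1, -2.0, -2.8, 0], [-4.9, 0, 0, -0.1, -1.8, -2.9, 0], [-4.9, 0, 0, -0.1, -1.5, -3.1, 0], [-4.9, 0, 0, -0.1, -1.3, -3.2, 0], [-4.9, 0, 0, 0, -1.0, -3.3, 0], [-4.9, 0, 0, 0, -0.7, -3.4, 0], [-4.8, 0, 0, 0, -0.4, -3.4, 0]])

```text
time: 7.12
position: [0.5143, -0.0882, 0.1653]
tool_rot: [-1.232, 1.195, 1.237]
ft_force: [0.2, 0.5, -2.5]
grip_width: 0.156
```

jog_arm(targets=[[0, 0, 0, 0, 0, 0, 0], [0, 0, 0, 0, 0, 0, 0]])

```text
time: 7.38
position: [0.5148, -0.0862, 0.1659]
tool_rot: [-1.229, 1.195, 1.234]
ft_force: [-0.1, 0.9, -2.0]
grip_width: 0.162
```

```bash
python3 lk.py a4
```

```text
t 7.38 p [ 0.5148 -0.0862  0.1659] F [-0.1  0.9 -2. ] M [ 0.16 -0.12  0.02] g 14.1
[[-0.002 -1.    -0.031]
 [ 0.002 -0.031  1.   ]
 [-1.     0.002  0.002]]
q [ 0.889  0.138 -0.827  1.792  0.105  1.26   1.635]
-0.08 5 y [0.008 0.01  0.011] z [0.013 0.015 0.022 0.022 0.022]
-0.07 13 y [0.003 0.009 0.011] z [-0.013 -0.006  0.015  0.019  0.021]
-0.06 23 y [0.004 0.008 0.011] z [-0.016 -0.009 -0.004  0.016  0.019]
-0.05 46 y [-0.006  0.009  0.02 ] z [-0.017 -0.01   0.004  0.014  0.017]
-0.04 45 y [-0.023  0.01   0.022] z [-0.004  0.004  0.008  0.015  0.019]
-0.03 49 y [-0.022  0.005  0.023] z [-0.003  0.006  0.009  0.014  0.017]
-0.02 68 y [-0.023  0.003  0.021] z [-0.006  0.006  0.01   0.016  0.022]
-0.01 68 y [-0.023  0.008  0.025] z [-0.008  0.012  0.019  0.023  0.028]
-0.0 48 y [-0.022  0.01   0.024] z [-0.007  0.014  0.02   0.024  0.027]
0.01 54 y [-0.021  0.012  0.024] z [-0.007  0.011  0.02   0.024  0.028]
0.02 36 y [-0.021  0.009  0.025] z [-0.004  0.013  0.019  0.023  0.027]
0.03 21 y [-0.01  0.01  0.02] z [-0.004  0.004  0.01   0.014  0.017]
0.04 18 y [-0.007  0.006  0.016] z [0.001 0.008 0.01  0.012 0.015]
```

View pics/a4.png

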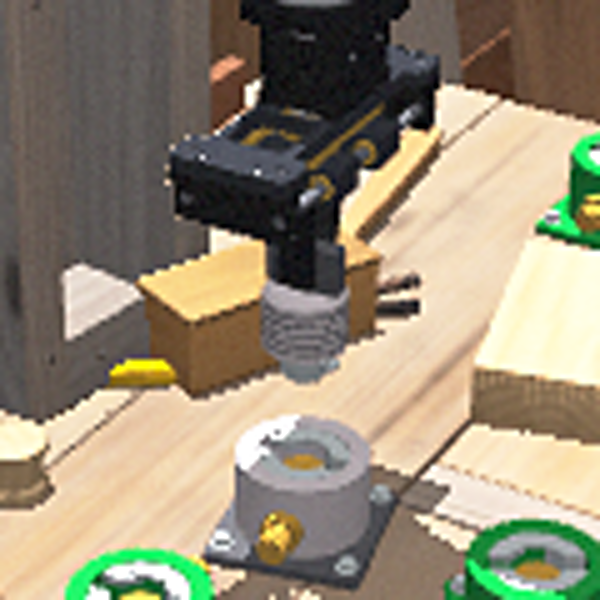

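```bash
python3 - <<'E'
from h import *
from scipy.optimize import least_squares
def fitc(P,r,c0):
    f=lambda c:np.hypot(P[:,0]-c[0],P[:,1]-c[1])-r
    s=least_squares(f,c0,loss="soft_l1",f_scale=.001); return np.round(s.x,4),len(P),round(np.abs(f(s.x)).mean(),4)
for tag in("side0","side_a4"):
    W=cloud("side",np.load(tag+".npz")['d']).reshape(-1,3)
    for c in((.515,-.086),):
        r=np.hypot(W[:,0]-c[0],W[:,1]-c[1])
        m=(r<.046)&(r>.037)&(W[:,2]>.015)&(W[:,2]<.054)
        P=W[m]; P=P[~((np.abs(P[:,0]-c[0])<.02)&(P[:,2]<.042))] if 0 else P
        print(tag,"tube",fitc(P,.042,c))
W=cloud("side",np.load("side_a4.npz")['d']).reshape(-1,3)
r=np.hypot(W[:,0]-.514,W[:,1]+.086)
m=(r<.03)&(r>.02)&(W[:,2]>.144)&(W[:,2]<.175); print("body",fitc(W[m],.0255,(.514,-.086)))
m=(r<.03)&(W[:,2]>.12)&(W[:,2]<.136); print("spigot",fitc(W[m],.0150,(.514,-.086)))
W=cloud("side",np.load("side0.npz")['d']).reshape(-1,3)
r=np.hypot(W[:,0]-.492,W[:,1]-.256)
m=(r<.03)&(r>.02)&(W[:,2]>.034)&(W[:,2]<.062); print("body0",fitc(W[m],.0255,(.492,.256)))
E
```

```text
side0 tube (array([ 0.5166, -0.0877]), 221, np.float64(0.0013))
side_a4 tube (array([ 0.5166, -0.0876]), 220, np.float64(0.0012))
body (array([ 0.5167, -0.0864]), 165, np.float64(0.0013))
spigot (array([ 0.5143, -0.0866]), 35, np.float64(0.0021))
body0 (array([0.4938, 0.256 ]), 173, np.float64(0.001))
```

jog_arm(targets=[[0, 0, 0, 2.0, 0, -0.1, 0], [0, 0, 0, 2.0, 0, 0, 0], [0, 0, 0, 1.3, 0, 0, 0], [0, 0, 0, 0, 0, 0, 0]])

```text
time: 7.92
position: [0.5149, -0.0871, 0.1133]
tool_rot: [-1.231, 1.195, 1.235]
ft_force: [-0.3, -0.2, -1.8]
grip_width: 0.159
```

jog_arm(targets=[[0, 0, 0, 0.2, 0, 0, 0], [0, 0, 0, 0.2, 0, 0, 0]])

```text
time: 8.18
position: [0.5163, -0.0881, 0.1108]
tool_rot: [-1.233, 1.194, 1.231]
ft_force: [0.5, -0.7, -1.7]
grip_width: 0.161
```

jog_arm(targets=[[0, 0, 0, 0.2, 0, 0, 0], [0, 0, 0, 0.2, 0, 0, 0]])

```text
time: 8.43
position: [0.5158, -0.0882, 0.1063]
tool_rot: [-1.232, 1.195, 1.232]
ft_force: [0.3, 0.0, -2.4]
grip_width: 0.158
```

```bash
python3 -c "
from h import *
st()"
```

```text
t 8.43 p [ 0.5158 -0.0882  0.1063] F [ 0.3  0.  -2.4] M [ 0.07 -0.18 -0.01] g 13.7
[[ 0.    -1.    -0.031]
 [-0.    -0.031  1.   ]
 [-1.    -0.    -0.   ]]
q [ 0.866  0.203 -0.818  1.862  0.162  1.145  1.592]
```

jog_arm(targets=[[0, 0, 0, 0.2, 0, 0, 0], [0, 0, 0, 0, 0, 0, 0]])

```text
time: 8.68
position: [0.5155, -0.088, 0.104]
tool_rot: [-1.231, 1.195, 1.233]
ft_force: [0.8, -0.7, -2.2]
grip_width: 0.159
```

jog_arm(targets=[[0, 0, 0, 0.2, 0, 0, 0], [0, 0, 0, 0, 0, 0, 0]])

```text
time: 8.93
position: [0.5156, -0.0881, 0.1021]
tool_rot: [-1.232, 1.195, 1.232]
ft_force: [0.4, 0.7, -1.9]
grip_width: 0.152
```

jog_arm(targets=[[0, 0, 0, 0.2, 0, 0, 0], [0, 0, 0, 0, 0, 0, 0]])

```text
time: 9.18
position: [0.5156, -0.088, 0.1]
tool_rot: [-1.232, 1.195, 1.232]
ft_force: [-1.0, 0.4, -2.5]
grip_width: 0.158
```

jog_arm(targets=[[0, 0, 0, 0.1, 0, 0, 0], [0, 0, 0, 0, 0, 0, 0]])

```text
time: 9.43
position: [0.5156, -0.0881, 0.0991]
tool_rot: [-1.232, 1.195, 1.232]
ft_force: [-0.4, 0.3, -2.3]
grip_width: 0.156
```

The spigot is in the bore without contact. Next I'll feel for the lugs, expecting the ring at about z 0.098.

jog_arm(targets=[[0, 0, 0, 0.1, 0, 0, 0], [0, 0, 0, 0, 0, 0, 0]])

```text
time: 9.68
position: [0.5156, -0.0881, 0.0981]
tool_rot: [-1.232, 1.195, 1.232]
ft_force: [-0.5, -0.7, -2.7]
grip_width: 0.155
```

jog_arm(targets=[[0, 0, 0, 0.1, 0, 0, 0], [0, 0, 0, 0, 0, 0, 0]])

```text
time: 9.93
position: [0.5156, -0.0881, 0.0971]
tool_rot: [-1.232, 1.195, 1.232]
ft_force: [-0.3, -1.3, -1.7]
grip_width: 0.155
```

jog_arm(targets=[[0, 0, 0, 0.1, 0, 0, 0], [0, 0, 0, 0, 0, 0, 0]])

```text
time: 10.18
position: [0.5158, -0.0881, 0.0964]
tool_rot: [-1.232, 1.194, 1.232]
ft_force: [-0.5, 0.4, -0.9]
grip_width: 0.158
```

jog_arm(targets=[[0, 0, 0, 0.1, 0, 0, 0], [0, 0, 0, 0, 0, 0, 0]])

```text
time: 10.42
position: [0.5159, -0.0881, 0.0955]
tool_rot: [-1.232, 1.194, 1.232]
ft_force: [-0.7, 0.5, 2.5]
grip_width: 0.155
```

jog_arm(targets=[[0, 0, 0, 0.1, 0, 0, 0], [0, 0, 0, 0, 0, 0, 0]])

```text
time: 10.68
position: [0.5159, -0.0881, 0.0944]
tool_rot: [-1.232, 1.194, 1.232]
ft_force: [-0.7, -0.1, 4.2]
grip_width: 0.155
```

```bash
python3 -c "
from h import *
st()"
```

```text
t 10.68 p [ 0.5159 -0.0881  0.0944] F [-0.7 -0.1  4.2] M [0.11 0.08 0.06] g 13.5
[[ 0.    -1.    -0.031]
 [ 0.    -0.031  1.   ]
 [-1.    -0.     0.   ]]
q [ 0.86   0.217 -0.815  1.875  0.175  1.123  1.582]
```

Force is about 6.5 N at 2 mm past the plunger. That matches the spring rather than the ring, so the lugs are in the slots.

jog_arm(targets=[[0, 0, 0, 0.1, 0, 0, 0], [0, 0, 0, 0.1, 0, 0, 0], [0, 0, 0, 0, 0, 0, 0]])

```text
time: 11.05
position: [0.5159, -0.0881, 0.0925]
tool_rot: [-1.232, 1.194, 1.232]
ft_force: [-1.4, 0.7, 6.2]
grip_width: 0.163
```

jog_arm(targets=[[0, 0, 0, 0.1, 0, 0, 0], [0, 0, 0, 0.1, 0, 0, 0], [0, 0, 0, 0, 0, 0, 0]])

```text
time: 11.42
position: [0.516, -0.0881, 0.0907]
tool_rot: [-1.232, 1.194, 1.232]
ft_force: [-1.9, 0.4, 6.9]
grip_width: 0.156
```

jog_arm(targets=[[0, 0, 0, 0.1, 0, 0, 0], [0, 0, 0, 0.1, 0, 0, 0], [0, 0, 0, 0, 0, 0, 0]])

```text
time: 11.8
position: [0.516, -0.0881, 0.0889]
tool_rot: [-1.232, 1.194, 1.232]
ft_force: [-2.3, 1.3, 9.1]
grip_width: 0.161
```

```bash
python3 -c "
from h import *
st()"
```

```text
t 11.8 p [ 0.516  -0.0881  0.0889] F [-2.3  1.3  9.1] M [ 0.22  0.48 -0.04] g 14.0
[[ 0.    -1.    -0.031]
 [-0.    -0.031  1.   ]
 [-1.    -0.    -0.   ]]
q [ 0.856  0.225 -0.813  1.88   0.182  1.112  1.576]
```

jog_arm(targets=[[0, 0, 0, 0.1, 0.05, 0, 0], [0, 0, 0, 0.1, 0, 0, 0], [0, 0, 0, 0, 0, 0, 0]])

```text
time: 12.18
position: [0.516, -0.0881, 0.0874]
tool_rot: [-1.233, 1.194, 1.231]
ft_force: [-2.9, -0.2, 9.7]
grip_width: 0.158
```

jog_arm(targets=[[0, 0, 0, 0.05, 0, 0, 0], [0, 0, 0, 0, 0, 0, 0]])

```text
time: 12.42
position: [0.516, -0.0881, 0.0869]
tool_rot: [-1.233, 1.194, 1.231]
ft_force: [-2.5, -0.1, 10.6]
grip_width: 0.159
```

jog_arm(targets=[[0, 0, 0, 0.05, 0, 0, 0], [0, 0, 0, 0, 0, 0, 0]])

```text
time: 12.68
position: [0.516, -0.0881, 0.0865]
tool_rot: [-1.233, 1.194, 1.231]
ft_force: [-3.2, 0.3, 11.3]
grip_width: 0.152
```

jog_arm(targets=[[0, 0, 0, 0.05, 0, 0, 0], [0, 0, 0, 0, 0, 0, 0]])

```text
time: 12.92
position: [0.516, -0.0881, 0.0861]
tool_rot: [-1.233, 1.194, 1.231]
ft_force: [-2.7, 0.2, 11.6]
grip_width: 0.16
```

```bash
python3 -c "
from h import *
st()"
```

```text
t 12.93 p [ 0.516  -0.0881  0.0861] F [-2.7  0.2 11.6] M [0.22 0.65 0.02] g 13.9
[[ 0.001 -1.    -0.031]
 [-0.001 -0.031  1.   ]
 [-1.    -0.001 -0.001]]
q [ 0.855  0.227 -0.813  1.884  0.185  1.106  1.574]
```

jog_arm(targets=[[4, 0, 0, 0, 0, 0, 0], [4, 0, 0, 0, 0, 0, 0], [0, 0, 0, 0, 0, 0, 0]])

```text
time: 13.3
position: [0.5164, -0.0877, 0.0862]
tool_rot: [-1.13, 1.257, 1.127]
ft_force: [-2.7, 1.9, 11.0]
grip_width: 0.159
```

```bash
python3 -c "
from h import *
st()"
```

```text
t 13.3 p [ 0.5164 -0.0877  0.0862] F [-2.7  1.9 11. ] M [0.37 0.42 0.01] g 13.9
[[ 0.002 -0.994  0.109]
 [-0.     0.109  0.994]
 [-1.    -0.002  0.   ]]
q [ 0.838  0.223 -0.794  1.884  0.178  1.104  1.439]
```

jog_arm(targets=[[4, 0, 0, 0, 0, 0, 0], [4, 0, 0, 0, 0, 0, 0], [0, 0, 0, 0, 0, 0, 0]])

```text
time: 13.68
position: [0.5167, -0.0874, 0.0863]
tool_rot: [-1.025, 1.314, 1.023]
ft_force: [-1.6, 1.4, 11.3]
grip_width: 0.154
```

```bash
python3 -c "
from h import *
st()"
```

```text
t 13.68 p [ 0.5167 -0.0874  0.0863] F [-1.6  1.4 11.3] M [ 0.5   0.31 -0.04] g 13.4
[[ 0.003 -0.969  0.246]
 [ 0.     0.246  0.969]
 [-1.    -0.002  0.001]]
q [ 0.822  0.219 -0.775  1.884  0.171  1.103  1.304]
```

It turns freely, so the lugs are under the ring. I'll continue the turn.

jog_arm(targets=[[5, 0, 0, 0, 0, 0, 0], [6, 0, 0, 0, 0, 0, 0], [6, 0, 0, 0, 0, 0, 0], [6, 0, 0, 0, 0, 0, 0], [0, 0, 0, 0, 0, 0, 0]])

```text
time: 14.3
position: [0.5169, -0.0869, 0.0864]
tool_rot: [-0.719, 1.446, 0.718]
ft_force: [-1.5, 2.2, 11.8]
grip_width: 0.154
```

```bash
python3 -c "
from h import *
st()"
```

```text
t 14.3 p [ 0.5169 -0.0869  0.0864] F [-1.5  2.2 11.8] M [0.65 0.21 0.  ] g 13.4
[[ 0.003 -0.796  0.605]
 [ 0.001  0.605  0.796]
 [-1.    -0.002  0.002]]
q [ 0.777  0.21  -0.725  1.885  0.154  1.1    0.915]
```

jog_arm(targets=[[6, 0, 0, 0, 0, 0, 0], [6, 0, 0, 0, 0, 0, 0], [6, 0, 0, 0, 0, 0, 0], [6, 0, 0, 0, 0, 0, 0], [0, 0, 0, 0, 0, 0, 0]])

```text
time: 14.92
position: [0.517, -0.0868, 0.0865]
tool_rot: [-0.393, 1.531, 0.393]
ft_force: [-0.5, 2.6, 11.5]
grip_width: 0.155
```

```bash
python3 -c "
from h import *
st()"
```

```text
t 14.93 p [ 0.517  -0.0868  0.0865] F [-0.5  2.6 11.5] M [ 0.68  0.17 -0.05] g 13.5
[[ 0.003 -0.481  0.877]
 [ 0.001  0.877  0.481]
 [-1.    -0.001  0.003]]
q [ 0.733  0.201 -0.675  1.887  0.139  1.098  0.507]
```

jog_arm(targets=[[6, 0, 0, 0, 0, 0, 0], [6, 0, 0, 0, 0, 0, 0], [6, 0, 0, 0, 0, 0, 0], [0, 0, 0, 0, 0, 0, 0]])

```text
time: 15.42
position: [0.5172, -0.0869, 0.0865]
tool_rot: [-0.147, 1.562, 0.148]
ft_force: [-0.7, 1.9, 12.6]
grip_width: 0.156
```

```bash
python3 -c "
from h import *
st()"
```

```text
t 15.43 p [ 0.5172 -0.0869  0.0865] F [-0.7  1.9 12.6] M [ 0.61  0.17 -0.1 ] g 13.6
[[ 0.004 -0.187  0.982]
 [ 0.001  0.982  0.187]
 [-1.     0.     0.004]]
q [ 0.702  0.195 -0.639  1.887  0.129  1.096  0.201]
```

jog_arm(targets=[[2, 0, 0, 0, 0, 0, 0], [2, 0, 0, 0, 0, 0, 0], [0, 0, 0, 0, 0, 0, 0]])

```text
time: 15.8
position: [0.5172, -0.0869, 0.0866]
tool_rot: [-0.093, 1.565, 0.094]
ft_force: [0.0, 2.3, 11.3]
grip_width: 0.157
```

```bash
python3 -c "
from h import *
st()"
```

```text
t 15.8 p [ 0.5172 -0.0869  0.0866] F [ 0.   2.3 11.3] M [0.69 0.16 0.02] g 13.7
[[ 0.004 -0.119  0.993]
 [ 0.001  0.993  0.119]
 [-1.     0.     0.004]]
q [ 0.695  0.194 -0.632  1.888  0.127  1.096  0.133]
```

jog_arm(targets=[[2, 0, 0, 0, 0, 0, 0], [0, 0, 0, 0, 0, 0, 0]])

```text
time: 16.05
position: [0.5172, -0.0869, 0.0866]
tool_rot: [-0.066, 1.566, 0.066]
ft_force: [-1.7, 3.4, 11.2]
grip_width: 0.159
```

```bash
python3 -c "
from h import *
st()"
```

```text
t 16.05 p [ 0.5172 -0.0869  0.0866] F [-1.7  3.4 11.2] M [ 0.57  0.15 -0.02] g 13.8
[[ 0.004 -0.084  0.996]
 [ 0.001  0.996  0.084]
 [-1.     0.     0.004]]
q [ 0.692  0.194 -0.628  1.888  0.126  1.096  0.099]
```

jog_arm(targets=[[1.5, 0, 0, 0, 0, 0, 0], [0, 0, 0, 0, 0, 0, 0]])

```text
time: 16.3
position: [0.5173, -0.0869, 0.0866]
tool_rot: [-0.045, 1.566, 0.046]
ft_force: [-0.3, 2.0, 11.5]
grip_width: 0.16
```

```bash
python3 -c "
from h import *
st()"
```

```text
t 16.3 p [ 0.5173 -0.0869  0.0866] F [-0.3  2.  11.5] M [0.62 0.12 0.03] g 13.9
[[ 0.004 -0.058  0.998]
 [ 0.001  0.998  0.058]
 [-1.     0.     0.004]]
q [ 0.689  0.193 -0.625  1.888  0.126  1.096  0.074]
```

jog_arm(targets=[[1.0, 0, 0, 0, 0, 0, 0], [0, 0, 0, 0, 0, 0, 0]])

```text
time: 16.55
position: [0.5172, -0.0869, 0.0865]
tool_rot: [-0.031, 1.567, 0.032]
ft_force: [0.8, 3.0, 11.2]
grip_width: 0.152
```

```bash
python3 -c "
from h import *
st()"
```

```text
t 16.55 p [ 0.5172 -0.0869  0.0865] F [ 0.8  3.  11.2] M [0.64 0.13 0.06] g 13.3
[[ 0.004 -0.041  0.999]
 [ 0.001  0.999  0.041]
 [-1.     0.001  0.004]]
q [ 0.688  0.193 -0.623  1.888  0.125  1.096  0.057]
```

jog_arm(targets=[[1.0, 0, 0, 0, 0, 0, 0], [0, 0, 0, 0, 0, 0, 0]])

```text
time: 16.8
position: [0.5172, -0.087, 0.0866]
tool_rot: [-0.018, 1.567, 0.019]
ft_force: [-0.8, 3.3, 11.9]
grip_width: 0.153
```

```bash
python3 -c "
from h import *
st()"|head -3
```

```text
t 16.8 p [ 0.5172 -0.087   0.0866] F [-0.8  3.3 11.9] M [0.64 0.09 0.06] g 13.3
[[ 0.004 -0.023  1.   ]
 [ 0.001  1.     0.023]
```

jog_arm(targets=[[1.0, 0, 0, 0, 0, 0, 0], [0, 0, 0, 0, 0, 0, 0]])

```text
time: 17.05
position: [0.5172, -0.087, 0.0866]
tool_rot: [-0.004, 1.567, 0.005]
ft_force: [-1.9, 2.9, 12.4]
grip_width: 0.153
```

```bash
python3 -c "
from h import *
st()"|head -3
```

```text
t 17.05 p [ 0.5172 -0.087   0.0866] F [-1.9  2.9 12.4] M [0.58 0.17 0.04] g 13.3
[[ 0.004 -0.005  1.   ]
 [ 0.001  1.     0.005]
```

jog_arm(targets=[[1.0, 0, 0, 0, 0, 0, 0], [0, 0, 0, 0, 0, 0, 0]])

```text
time: 17.3
position: [0.5171, -0.087, 0.0866]
tool_rot: [0.01, 1.567, -0.009]
ft_force: [-0.5, 2.7, 10.3]
grip_width: 0.161
```

```bash
python3 -c "
from h import *
st()"|head -3
```

```text
t 17.3 p [ 0.5171 -0.087   0.0866] F [-0.5  2.7 10.3] M [0.64 0.18 0.13] g 14.0
[[ 0.004  0.012  1.   ]
 [ 0.001  1.    -0.012]
```

jog_arm(targets=[[1.0, 0, 0, 0, 0, 0, 0], [0, 0, 0, 0, 0, 0, 0]])

```text
time: 17.55
position: [0.5169, -0.0869, 0.0865]
tool_rot: [0.023, 1.568, -0.022]
ft_force: [-1.9, 2.5, 11.1]
grip_width: 0.16
```

```bash
python3 -c "
from h import *
st()"|head -3
```

```text
t 17.55 p [ 0.5169 -0.0869  0.0865] F [-1.9  2.5 11.1] M [0.61 0.29 0.14] g 14.0
[[ 0.003  0.029  1.   ]
 [ 0.001  1.    -0.029]
```

jog_arm(targets=[[1.0, 0, 0, 0, 0, 0, 0], [0, 0, 0, 0, 0, 0, 0]])

```text
time: 17.8
position: [0.5167, -0.0869, 0.0865]
tool_rot: [0.037, 1.568, -0.036]
ft_force: [-2.0, 2.8, 12.1]
grip_width: 0.155
```

```bash
python3 -c "
from h import *
st()"|head -3
```

```text
t 17.8 p [ 0.5167 -0.0869  0.0865] F [-2.   2.8 12.1] M [0.64 0.44 0.19] g 13.5
[[ 0.003  0.046  0.999]
 [ 0.001  0.999 -0.046]
```

jog_arm(targets=[[1.0, 0, 0, 0, 0, 0, 0], [0, 0, 0, 0, 0, 0, 0]])

```text
time: 18.05
position: [0.5164, -0.0869, 0.0865]
tool_rot: [0.051, 1.568, -0.05]
ft_force: [-3.5, 2.8, 13.6]
grip_width: 0.156
```

```bash
python3 -c "
from h import *
st()"|head -3; python3 lk.py b1 >/dev/null
```

```text
t 18.05 p [ 0.5164 -0.0869  0.0865] F [-3.5  2.8 13.6] M [0.74 0.64 0.18] g 13.6
[[ 0.002  0.064  0.998]
 [ 0.001  0.998 -0.064]
```

View pics/b1.png

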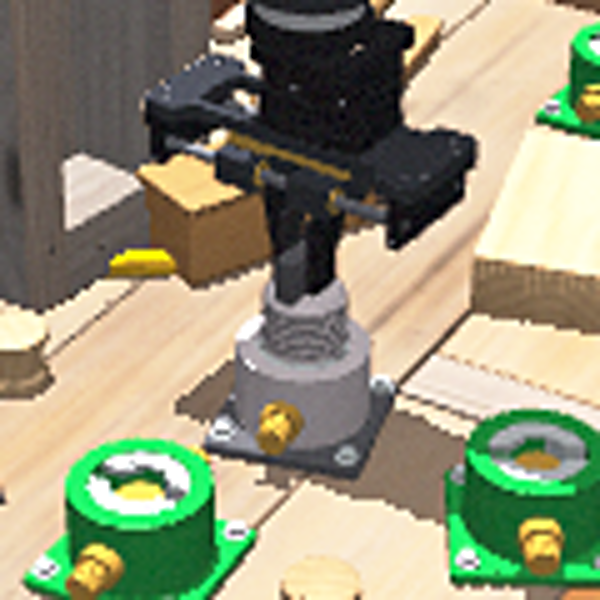

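jog_arm(targets=[[0, 0, 0, 0, 0.05, -0.1, 0], [0, 0, 0, 0, 0, 0, 0]])

```text
time: 18.35
position: [0.5162, -0.0867, 0.0866]
tool_rot: [0.05, 1.566, -0.05]
ft_force: [-0.4, 2.1, 10.7]
grip_width: 0.156
```

```bash
python3 -c "
from h import *
st()"|head -3
```

```text
t 18.35 p [ 0.5162 -0.0867  0.0866] F [-0.4  2.1 10.7] M [0.49 0.08 0.21] g 13.6
[[ 0.004  0.064  0.998]
 [ 0.     0.998 -0.064]
```

jog_arm(targets=[[1.0, 0, 0, 0, 0, 0, 0], [0, 0, 0, 0, 0, 0, 0]])

```text
time: 18.6
position: [0.5162, -0.0867, 0.0866]
tool_rot: [0.063, 1.566, -0.063]
ft_force: [-1.5, 2.1, 11.0]
grip_width: 0.159
```

```bash
python3 -c "
from h import *
st()"|head -3
```

```text
t 18.6 p [ 0.5162 -0.0867  0.0866] F [-1.5  2.1 11. ] M [0.46 0.22 0.41] g 13.9
[[ 0.004  0.081  0.997]
 [-0.     0.997 -0.081]
```

At the stop, the moment rises sharply with little side force. I'll ease the twist and let it rise 3 mm.

jog_arm(targets=[[-0.5, 0, 0, -0.1, 0, 0, 0], [0, 0, 0, -0.1, 0, 0, 0], [0, 0, 0, -0.1, 0, 0, 0], [0, 0, 0, 0, 0, 0, 0]])

```text
time: 19.1
position: [0.5159, -0.0869, 0.0885]
tool_rot: [0.058, 1.567, -0.057]
ft_force: [2.6, 2.7, 5.6]
grip_width: 0.162
```

```bash
python3 -c "
from h import *
st()"|head -3
```

```text
t 19.1 p [ 0.5159 -0.0869  0.0885] F [2.6 2.7 5.6] M [ 0.63 -0.95  0.28] g 14.1
[[ 0.003  0.073  0.997]
 [ 0.001  0.997 -0.073]
```

jog_arm(targets=[[0, 0, 0, -0.05, 0, 0, 0], [0, 0, 0, 0, 0, 0, 0]])

```text
time: 19.35
position: [0.5157, -0.0869, 0.0887]
tool_rot: [0.058, 1.567, -0.057]
ft_force: [5.3, 2.4, 3.4]
grip_width: 0.159
```

```bash
python3 -c "
from h import *
st()"|head -3
```

```text
t 19.35 p [ 0.5157 -0.0869  0.0887] F [5.3 2.4 3.4] M [ 0.66 -1.37  0.26] g 13.8
[[ 0.003  0.073  0.997]
 [ 0.001  0.997 -0.073]
```

jog_arm(targets=[[0, 0, 0, 0, 0, 0.08, 0], [0, 0, 0, 0, 0, 0, 0]])

```text
time: 19.6
position: [0.5159, -0.087, 0.0887]
tool_rot: [0.058, 1.569, -0.057]
ft_force: [3.0, 2.8, 6.2]
grip_width: 0.16
```

```bash
python3 -c "
from h import *
st()"|head -3
```

```text
t 19.6 p [ 0.5159 -0.087   0.0887] F [3.  2.8 6.2] M [ 0.76 -1.05  0.24] g 13.9
[[ 0.001  0.073  0.997]
 [ 0.001  0.997 -0.073]
```

jog_arm(targets=[[0, 0, 0, 0, -0.03, 0.05, 0], [0, 0, 0, 0, 0, 0, 0]])

```text
time: 19.85
position: [0.516, -0.087, 0.0887]
tool_rot: [0.058, 1.57, -0.057]
ft_force: [2.1, 3.8, 7.2]
grip_width: 0.157
```

```bash
python3 -c "
from h import *
st()"|head -3
```

```text
t 19.85 p [ 0.516  -0.087   0.0887] F [2.1 3.8 7.2] M [ 0.91 -0.73  0.23] g 13.7
[[ 0.001  0.073  0.997]
 [ 0.001  0.997 -0.073]
```

jog_arm(targets=[[-0.8, 0, 0, 0, -0.02, 0.03, 0], [0, 0, 0, 0, 0, 0, 0]])

```text
time: 20.1
position: [0.516, -0.0871, 0.0888]
tool_rot: [0.048, 1.57, -0.046]
ft_force: [1.9, 2.6, 7.4]
grip_width: 0.157
```

```bash
python3 -c "
from h import *
st()"|head -3
```

```text
t 20.1 p [ 0.516  -0.0871  0.0888] F [1.9 2.6 7.4] M [ 1.04 -0.58  0.05] g 13.7
[[-0.     0.06   0.998]
 [ 0.001  0.998 -0.06 ]
```

```bash
python3 lk.py b2 >/dev/null; python3 - <<'E'
from h import *
a=np.load("side_b1.npz")['p'];b=np.load("side_b2.npz")['p']
f=lambda i:cv2.resize(i[185:245,285:345,::-1],(400,400),interpolation=cv2.INTER_CUBIC)
cv2.imwrite("pics/b2c.png",np.hstack([f(a),f(b)]))
E
```

```text
(no output)
```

View pics/b2c.png

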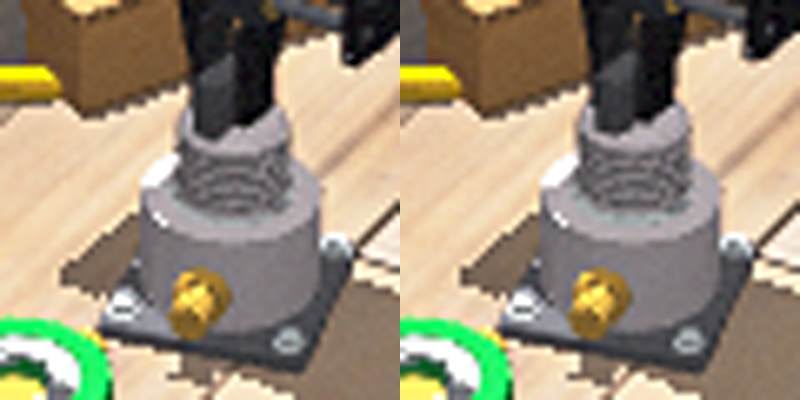

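jog_arm(targets=[[0, 0, 0, 0, 0.1, 0.06, 0], [0, 0, 0, 0, 0, 0, 0]])

```text
time: 20.4
position: [0.5161, -0.0869, 0.0887]
tool_rot: [0.048, 1.571, -0.047]
ft_force: [0.5, 1.8, 8.3]
grip_width: 0.157
```

```bash
python3 -c "
from h import *
st()"|head -4
```

```text
t 20.4 p [ 0.5161 -0.0869  0.0887] F [0.5 1.8 8.3] M [ 0.68 -0.28  0.09] g 13.7
[[-0.001  0.06   0.998]
 [ 0.     0.998 -0.06 ]
 [-1.     0.    -0.001]]
```

The arm's own deflection explains the shortfall: the command is now only at about 0.0884. I'll keep rising.

jog_arm(targets=[[0, 0, 0, -0.05, 0.05, 0, 0], [0, 0, 0, -0.05, 0, 0, 0], [0, 0, 0, 0, 0, 0, 0]])

```text
time: 20.78
position: [0.5161, -0.0868, 0.0895]
tool_rot: [0.047, 1.571, -0.048]
ft_force: [1.2, 1.5, 7.0]
grip_width: 0.158
```

```bash
python3 -c "
from h import *
st()"|head -4
```

```text
t 20.77 p [ 0.5161 -0.0868  0.0895] F [1.2 1.5 7. ] M [ 0.46 -0.43  0.04] g 13.8
[[-0.001  0.06   0.998]
 [-0.     0.998 -0.06 ]
 [-1.    -0.    -0.001]]
```

jog_arm(targets=[[0, 0, 0, -0.05, 0, 0, 0], [0, 0, 0, 0, 0, 0, 0]])

```text
time: 21.02
position: [0.5161, -0.0869, 0.0899]
tool_rot: [0.047, 1.571, -0.048]
ft_force: [1.3, 2.7, 6.2]
grip_width: 0.163
```

```bash
python3 -c "
from h import *
st()"|head -4
```

```text
t 21.02 p [ 0.5161 -0.0869  0.0899] F [1.3 2.7 6.2] M [ 0.51 -0.5   0.05] g 14.2
[[-0.001  0.06   0.998]
 [ 0.     0.998 -0.06 ]
 [-1.    -0.    -0.001]]
```

jog_arm(targets=[[0, 0, 0, -0.05, 0, 0, 0], [0, 0, 0, 0, 0, 0, 0]])

```text
time: 21.28
position: [0.5161, -0.0869, 0.0903]
tool_rot: [0.048, 1.571, -0.048]
ft_force: [1.1, 1.8, 6.1]
grip_width: 0.155
```

jog_arm(targets=[[0, 0, 0, -0.05, 0, 0, 0], [0, 0, 0, 0, 0, 0, 0]])

```text
time: 21.52
position: [0.516, -0.0868, 0.0904]
tool_rot: [0.047, 1.571, -0.047]
ft_force: [2.4, 2.2, 3.0]
grip_width: 0.16
```

```bash
python3 -c "
from h import *
st()"|head -4
```

```text
t 21.52 p [ 0.516  -0.0868  0.0904] F [2.4 2.2 3. ] M [ 0.45 -0.68  0.07] g 13.9
[[-0.001  0.06   0.998]
 [ 0.     0.998 -0.06 ]
 [-1.     0.    -0.001]]
```

Height stalls at 0.0904 and the load drops, so the lugs are in the catch. I'll check with a gentle back-twist.

jog_arm(targets=[[-1.5, 0, 0, -0.03, 0, 0, 0], [-1, 0, 0, 0, 0, 0, 0], [0, 0, 0, 0, 0, 0, 0]])

```text
time: 21.9
position: [0.5158, -0.0869, 0.0904]
tool_rot: [0.013, 1.572, -0.013]
ft_force: [1.6, 0.5, -1.8]
grip_width: 0.158
```

```bash
python3 -c "
from h import *
st()"|head -4
```

```text
t 21.9 p [ 0.5158 -0.0869  0.0904] F [ 1.6  0.5 -1.8] M [ 0.21 -0.58 -0.02] g 13.8
[[-0.002  0.016  1.   ]
 [ 0.     1.    -0.016]
 [-1.     0.    -0.002]]
```

jog_arm(targets=[[-1.5, 0, 0, 0, 0, 0, 0], [0, 0, 0, 0, 0, 0, 0]])

```text
time: 22.15
position: [0.5157, -0.0869, 0.0905]
tool_rot: [-0.008, 1.573, 0.008]
ft_force: [1.5, 1.9, -2.0]
grip_width: 0.157
```

```bash
python3 -c "
from h import *
st()"|head -4
```

```text
t 22.15 p [ 0.5157 -0.0869  0.0905] F [ 1.5  1.9 -2. ] M [ 0.01 -0.42 -0.04] g 13.6
[[-0.002 -0.01   1.   ]
 [ 0.     1.     0.01 ]
 [-1.     0.    -0.002]]
```

jog_arm(targets=[[-1.5, 0, 0, 0, 0, 0, 0], [0, 0, 0, 0, 0, 0, 0]])

```text
time: 22.4
position: [0.5157, -0.0869, 0.0905]
tool_rot: [-0.029, 1.572, 0.029]
ft_force: [0.6, -0.3, -3.3]
grip_width: 0.152
```

```bash
python3 -c "
from h import *
st()"|head -4
```

```text
t 22.4 p [ 0.5157 -0.0869  0.0905] F [ 0.6 -0.3 -3.3] M [-0.   -0.25 -0.04] g 13.2
[[-0.002 -0.036  0.999]
 [ 0.     0.999  0.036]
 [-1.     0.    -0.002]]
```

It stays up at 0.0905 under the ring, with a few degrees of pocket play. I'll turn it back toward the stop and release.

jog_arm(targets=[[2, 0, 0, 0, 0, 0, 0], [2, 0, 0, 0, 0, 0, 0], [0, 0, 0, 0, 0, 0, 0], [0, 0, 0, 0, 0, 0, 2.0], [0, 0, 0, 0, 0, 0, 3.5], [0, 0, 0, 0, 0, 0, 4.0]])

```text
time: 23.15
position: [0.517, -0.0867, 0.0916]
tool_rot: [0.026, 1.57, -0.026]
ft_force: [0.7, -0.5, -0.2]
grip_width: 0.373
```

jog_arm(targets=[[0, 0, 0, 0, 0, 0, 4.0], [0, 0, 0, -1.5, 0, 0, 4.5], [0, 0, 0, -3, 0, 0, 5], [0, 0, 0, -5, 0, 0, 5], [0, 0, 0, -5, 0, 0, 5]])

```text
time: 23.78
position: [0.5164, -0.0865, 0.2386]
tool_rot: [0.026, 1.57, -0.026]
ft_force: [1.0, -0.4, -0.0]
grip_width: 0.571
```

```bash
python3 lk.py c1 >/dev/null; python3 - <<'E'
from h import *
st()
q=np.load("side_c1.npz")['p'];d=np.load("side_c1.npz")['d']
p,dt=get_image("top");np.savez("top9.npz",p=p,d=dt)
cv2.imwrite("pics/c1z.png",np.hstack([cv2.resize(q[170:250,280:360,::-1],(390,390),interpolation=cv2.INTER_CUBIC),cv2.resize(p[170:250,270:350,::-1],(390,390),interpolation=cv2.INTER_CUBIC)]))
W=cloud("side",d).reshape(-1,3)
r=np.hypot(W[:,0]-.5155,W[:,1]+.087)
b=W[(r<.032)&(W[:,2]>.11)&(W[:,2]<.16)]
print("bar",len(b),cv2.minAreaRect((b[:,:2]*1000).astype(np.float32)),"top z",np.percentile(b[:,2],[50,80,95,99]))
b0=cloud("side",np.load("side0.npz")['d']).reshape(-1,3); r=np.hypot(b0[:,0]-.493,b0[:,1]-.257); b=b0[(r<.032)&(b0[:,2]>.07)]; print("ref top z (true .100)",np.percentile(b[:,2],[50,80,95,99]))
E
```

```text
t 23.82 p [ 0.5201 -0.0868  0.2459] F [3.5 0.  4.9] M [ 0.04 -0.28 -0.04] g 49.7
[[ 0.011  0.033  0.999]
 [-0.003  0.999 -0.033]
 [-1.    -0.003  0.011]]
q [ 0.711  0.063 -0.62   1.68   0.039  1.398  0.053]
bar 108 ((514.7401123046875, -86.2357177734375), (50.19647216796875, 15.647086143493652), 85.37574005126953) top z [0.12559821 0.13271583 0.13482258 0.1359349 ]
ref top z (true .100) [0.09535181 0.09791904 0.0991348  0.10036907]
```

View pics/c1z.png

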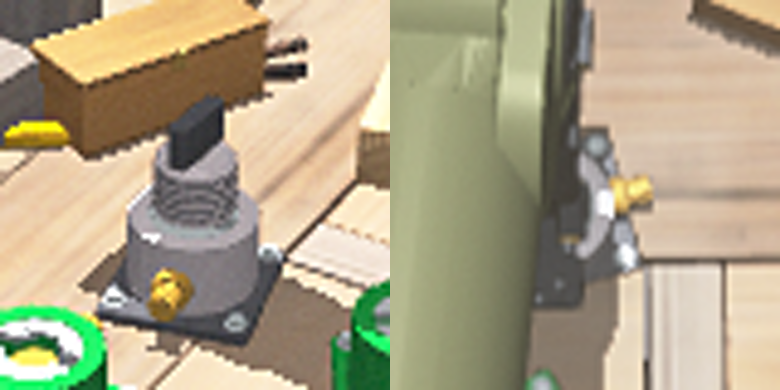

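The cartridge stands upright in the grey housing, bar top at z ≈ 0.135 as expected when locked (under the ring but out of the catch it would be about 0.132). The fingers are clear. One still row, then a last check before handing in.

jog_arm(targets=[[0, 0, 0, 0, 0, 0, 5], [0, 0, 0, 0, 0, 0, 5], [0, 0, 0, 0, 0, 0, 5], [0, 0, 0, 0, 0, 0, 5]])

```text
time: 24.38
position: [0.5161, -0.0866, 0.2353]
tool_rot: [0.027, 1.572, -0.026]
ft_force: [0.1, 0.2, -0.2]
grip_width: 0.576
```

```bash
python3 - <<'E'
from h import *
st()
q,d=get_image("side");W=cloud("side",d).reshape(-1,3);W0=cloud("side",np.load("side0.npz")['d']).reshape(-1,3)
for n,w in(("now",W),("start",W0)):
    for k,c,r,zl,zh in(("cart",(.5155,-.087),.032,.11,.16),("sleeve",(.387,.112),.03,.06,.09),("squat",(.695,-.03),.03,.03,.06),("plane",(.70,.082),.09,.03,.08)):
        b=w[(np.hypot(w[:,0]-c[0],w[:,1]-c[1])<r)&(w[:,2]>zl)&(w[:,2]<zh)]
        print(n,k,len(b),np.round(np.median(b,0),4) if len(b) else "",np.round(np.percentile(b[:,2],95),4) if len(b) else "")
close_job()
E
```

```text
t 24.38 p [ 0.5161 -0.0866  0.2353] F [ 0.1  0.2 -0.2] M [-0.   -0.06 -0.01] g 50.1
[[-0.002  0.034  0.999]
 [ 0.001  0.999 -0.034]
 [-1.     0.001 -0.002]]
q [ 0.71   0.071 -0.619  1.695  0.041  1.391  0.051]
now cart 107 [ 0.5114 -0.0834  0.1268] 0.1336
now sleeve 151 [0.3861 0.1142 0.0675] 0.07
now squat 106 [ 0.6932 -0.0277  0.0366] 0.0398
now plane 306 [0.6864 0.092  0.0377] 0.0479
start cart 0  
start sleeve 158 [0.3861 0.1149 0.0673] 0.07
start squat 101 [ 0.6938 -0.0259  0.0366] 0.0405
start plane 303 [0.6853 0.0926 0.0372] 0.0478
the job is handed in; nothing more can be done
```

I took the cartridge out of the holder, fitted it in the grey housing and pressed it down against the spring. I then turned it clockwise to the stop, let it rise into the catch, released it and handed the job in at about 24.4 s.

**Forces:** pressing read at most about 16 N at the wrist. At the stop the twist was 0.4 N m, which I estimate at 36 N in total between cartridge and housing. That total is an estimate from wrist readings at row ends, not a direct measurement.

**Last checks:**
- The cartridge stays up after release, with the bar top at about 0.135 m as expected when locked. The very last reading was nearer 0.134 m, within camera noise.
- Before release, its upward travel stopped 3 to 4 mm above the pressed position, and the ring held it there.
- Both sleeves and the plane are where they started, to within camera noise.

**Disagreements and limits:**
- **Grasp point:** the reported TCP lay about 37 mm ahead of the real one, so I worked from the fingers as seen in the pictures.
- **Cameras:** the two disagreed by about 2 to 4 mm in y. I relied on the side camera.
- **Turn angle:** the tool turned about 96° to a firm stop rather than 90°. Slot play, grip give and the slot-angle error could account for that.
- **Back-twist test:** the gentle counter-turn showed about 6° of free play, and I stopped before reaching the far wall of the catch. The lock is shown by the height and the held load, not by that wall.

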